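Sort the parts of a stripped battery module

TASK

A battery module has been stripped for rework: clear its loose parts from the mat. Stand the two loose fat cells upright in the two empty bays of the big-bay tray beside the cell already there, which must not be knocked over or pulled out, stand the thin cell upright in any bay of the small-bay tray, and lay the copper link on its feet, flat on the floor of the shallow tray, beside the links there. Stack the off-white bracket on the bracket stack the same way round, with its lugs fully home in the notches so it lies flat.

Things in the scene. Friction and masses are not known exactly. Their poses are not given: they have to be found in the camera images.
- cell_a: a fat battery cell, loose, standing upright on the mat: a plain light grey cylinder, 32 mm diameter, 66 mm high plus a 2 mm steel button on top, 0.14 kg. Origin at the centre of its underside, z up. There are three alike (cell_a, cell_b, cell_in).
- cell_b: the second loose fat cell, same as cell_a, standing upright on the mat.
- cell_in: the fat cell that already stands in the big tray, in the bay at the tray's +y end; same as cell_a.
- thin_cell: the thin battery cell, loose, standing upright on the mat: a grey cylinder, 21 mm diameter, 68 mm high plus a 2 mm button, 0.07 kg. Origin at the centre of its underside, z up.
- link: a copper cell link, loose, lying on its two flat feet: a strip 20 mm wide (y), 4 mm thick, 70 mm long (x), with an arch in the middle 24 mm long (x), 24 mm high and 20 mm wide; the feet are 4 mm high; 80 g. Grip the arch across its 20 mm width (along y). Origin at the centre of its underside, z up.
- bracket: loose off-white two-cell bracket lying flat on its lugs: 104 (x) x 44 (y) x 22 mm, round holes at x=+-20. Grip its straight sides across the middle (44 mm, y). A lug at each end is 6 mm high, 22 wide at +x, 10 at -x; plate above it from 6 to 22 mm; in its top over each lug a notch 7 deep, 27 wide at +x, 15 at -x (2.5 mm play a side). 45 g. Origin: centre of underside, at the lugs' bottom, z up.
- stack: the bracket stack, fixed: two brackets like the loose one, piled on an aluminium foot plate 130 x 64 x 8 mm, same axes (wide notch at +x, narrow at -x). Origin: centre of the foot plate's underside; top face 40 mm above it. A seated bracket has its origin 34 mm above this origin, on the same axis, at the same yaw; turned end for end it does not fit.
- big_tray: the dark grey tray for fat cells, fixed: 58 mm (x) by 166 mm (y), walls 26 mm high and 4 mm thick, floor 4 mm thick, three square bays of 50 mm in a row along y, centres at y = -54, 0 and +54 mm. The +y bay holds cell_in, the other two are empty. Origin at the centre of its underside, z up.
- small_tray: the dark grey tray for thin cells, fixed: 46 mm (x) by 130 mm (y), walls 26 mm high and 4 mm thick, floor 4 mm thick, three square bays of 38 mm in a row along y, centres at y = -42, 0 and +42 mm, all empty. Origin at the centre of its underside, z up.
- link_tray: the dark grey shallow open tray for copper links, fixed: 100 mm (x) by 150 mm (y), walls 28 mm high and 4 mm thick, floor 4 mm thick. Two links already lie in it along x, fixed, filling its +y part from y = +22 mm on; the floor from y = -71 to +22 mm is free. Origin at the centre of its underside, z up.
There are look-alikes about, which are no part of the job. Leave any purple or turquoise look-alike of the cell_b alone.

How it is judged:
By the outcome, as a careful person would: the job done as asked, in the order asked, and still so for the second after the job is handed in, with the robot touching nothing.
It also fails if it takes over 141 s, if anything falls off the work surface, if the arm or the gripper's body presses on something with over 40 N, if the wrist force passes 120 N, or if a joint passes its speed limit or range.

ROBOT

A 7-joint arm with a two-finger parallel gripper is mounted at the origin on the work surface. World frame = base frame: x ahead of the robot, y to its left, z up, the work surface at z = 0. Lengths are in m, angles in rad, forces in N, time in s.
With the tool pointing down it reaches from about 0.35 to 0.9 m from the base axis. Payload 19.9 kg.
Tool frame: the origin (TCP) lies midway between the tips of the shut fingers; the grasp point (between the pads) lies 19 mm behind it (ctrl.grip_depth is the distance from the TCP to the grasp point, in m); z points along the fingers, y is the line along which they close (so a half turn about z gives the same grasp; the last joint's range is limited). The gripper opens to 85 mm and grips with 20 to 120 N. Pads are 22 mm wide; open, the fingers measure 114 mm over their backs; the gripper's body (76 mm by 85 mm) begins 54 mm behind the grasp point. The pads swing forward as they close: fully open they stand 13 mm farther back than shut.
Start: joints at [-1.284, 0.417, -0.01, 1.614, 0.005, 1.111, -0.053], TCP at [0.201, 0.592, 0.231] pointing down, gripper open.
Joint ranges: [-2.81, 2.81], [-0.39, 2.02], [-1.27, 1.25], [0.06, 2.57], [-1.19, 4.33], [0.19, 2], [-2.82, 2.82]. Speed limits (rad/s): [1.89, 1.89, 2.39, 2.39, 3.01, 3.01, 3.01].

INTERFACE

Orientations are given as a unit quaternion [x, y, z, w].
In Python, from cell import ctrl, read_camera, camera_params gives the robot as it stands.
- The arm moves only by the tool jog_arm, never from a script. Its argument "rows" is a list of rows, each a list of 4 numbers: the shift along the tool's x, y, z normalised to -1 to 1, where 1 is 10 cm, then the turn about the tool's z normalised to -1 to 1, where 1 is 360 degrees. In form: [[dx, dy, dz, turn], ...]. A call has 1 to 20 rows; each row is the pose to reach, as a shift and turn from the pose commanded when the call began, along the tool's axes at that moment, turning the shorter way round; what a row does not reach only later rows make up. A row lasts 1/10 s, in which the tool goes at most 50 mm and 8.59 degrees, less where a joint would pass 70% of its speed; a pose out of reach is approached as far as the arm can. A call with a number of a shift or a turn outside -1 to 1 is refused whole. A call with a gripper value outside its range is refused whole. "claw" is the opening, from 0 (shut) to 1 (fully open), set as the call begins (left out, the last holds). The fingers move at their own pace and stop on an object; "newtons" is the grip in N (left out, the last holds). Time passes only in rows, so rows that repeat a pose let the fingers close. It gives the time, the measured TCP pose, the force, the opening and the grip force at its end, in the units of the state.
- ctrl.read_state(): the state, without advancing time (a new reading comes with each control period).
- read_camera(name): name is "scene" or "side" or "wrist"; returns (picture, depth): 400x640x3 uint8, red, green, blue; 400x640 float32, m along the optical axis (not along the pixel's ray), 0 where there is no reading.
- camera_params(name): a dict with "fx", "fy", "cx", "cy" (pixels), "origin" and "attitude" of the camera in the world; the wrist camera has in their place "mount" (4x4, takes a point from camera to tool coordinates, whose origin is the TCP and whose axes are the flange's). Camera axes: x right, y down, z forward; pixel columns grow to the right and rows downward; lengths in m; the calibration is good to about 2 mm. A picture is of the moment at which its call begins: read the wrist's pose just before it. camera_params takes no time and is no camera call.
- ctrl.finish_job(): hands the job in; it is judged then, once.
The state is a dict: "clock": time; "qpos": joint angles; "qd": joint speeds; "joint_efforts": joint torques, N m; "position": TCP position; "orientation": TCP orientation; "ft_force": force on the tool from outside, world axes, zero at the start; "torque": the same for the moment, N m; "gripper_width": opening from 0.0 (shut) to 1.0 (fully open); "grasp_force": force on a finger pad.
Only numpy, scipy, OpenCV 4.12 (cv2) and the standard library are available. Lean on these libraries where they do the work, as an engineer would, in place of code of your own. Each camera call takes 0.05 s, during which the arm holds its last target. There are 200 camera calls.

## Working session

There is one attempt and no reset: what is moved stays moved. The work goes in short steps, Python scripts to look and compute and a tool call to move; the robot and the scene stay as the last step left them, time stands still between calls to the robot, and variables do not carry over. Pictures are saved under pics/ and viewed, at most 14 in all, crops included, and the job is handed in when it is done.

Besides the shell and the picture viewer there is one more tool, called after "Emit:" as name(argument=value, ...), one argument or row to a line, values as JSON. jog_arm: Moves the arm, as the interface text tells. Its arguments: {"type":"object","properties":{"rows":{"type":"array","items":{"type":"array","items":{"type":"number"}}},"claw":{"type":"number"},"newtons":{"type":"number"}},"required":["rows"]}

```bash
ls; mkdir -p pics; cat > h.py <<'E'
import numpy as np, cv2
from cell import ctrl, read_camera, camera_params
from scipy.spatial.transform import Rotation as R
def grab(name):
    s=ctrl.read_state(); p,d=read_camera(name); c=camera_params(name)
    K=(c['fx'],c['fy'],c['cx'],c['cy'])
    if 'mount' in c:
        T=np.eye(4);T[:3,:3]=R.from_quat(s['orientation']).as_matrix();T[:3,3]=s['position'];T=T@np.array(c['mount'])
    else:
        T=np.eye(4);A=np.array(c['attitude']);T[:3,:3]=R.from_quat(A).as_matrix() if A.size==4 else A.reshape(3,3);T[:3,3]=c['origin']
    return p,d,K,T
def cloud(d,K,T):
    v,u=np.indices(d.shape);P=np.stack([(u-K[2])/K[0]*d,(v-K[3])/K[1]*d,d],-1)
    return P@T[:3,:3].T+T[:3,3]
def ray(u,v,K,T,z):
    r=T[:3,:3]@np.array([(u-K[2])/K[0],(v-K[3])/K[1],1]);return T[:3,3]+r*(z-T[2,3])/r[2]
def save(n,p): cv2.imwrite('pics/'+n+'.png',cv2.cvtColor(p,cv2.COLOR_RGB2BGR))
E
python3 - <<'E'
from h import *
for n in ['scene','side','wrist']:
    p,d,K,T=grab(n); save(n+'0',p); np.savez(''+n+'0.npz',p=p,d=d,K=K,T=T); print(n,K,T.round(3).tolist(),camera_params(n).keys())
print(ctrl.read_state())
E
```

```text
pics
scene (425.74384656817324, 425.74384656817324, 316.3852804975116, 203.49392252732983) [[-0.666, 0.626, -0.406, 0.922], [0.746, 0.564, -0.354, 0.404], [0.007, -0.539, -0.843, 0.927], [0.0, 0.0, 0.0, 1.0]] dict_keys(['fx', 'fy', 'cx', 'cy', 'origin', 'attitude'])
side (392.2944105601587, 392.2944105601587, 315.14710598864673, 196.95565192885562) [[0.917, -0.265, 0.298, 0.202], [-0.399, -0.594, 0.699, -0.688], [-0.008, -0.76, -0.65, 0.688], [0.0, 0.0, 0.0, 1.0]] dict_keys(['fx', 'fy', 'cx', 'cy', 'origin', 'attitude'])
wrist (360.3510586559665, 360.3510586559665, 317.07472258258383, 200.08871189680644) [[0.322, 0.911, 0.258, 0.136], [0.947, -0.309, -0.09, 0.615], [-0.002, 0.273, -0.962, 0.373], [0.0, 0.0, 0.0, 1.0]] dict_keys(['fx', 'fy', 'cx', 'cy', 'mount'])
{'clock': 0.15, 'qpos': array([-1.28450538,  0.4178523 , -0.01028399,  1.61403033,  0.00468557,
        1.1107406 , -0.05299712]), 'qd': array([-6.47107967e-04, -2.30412871e-03,  3.42020359e-04, -2.29332925e-03,
        4.50474063e-04,  9.26449604e-05, -5.49461923e-04]), 'joint_efforts': array([ 1.47226710e-03, -8.64733672e+01,  6.79282174e-01, -4.35051334e+01,
        1.92372745e-02,  5.73155936e-03, -3.88080863e-06]), 'position': array([0.20114429, 0.59145275, 0.23079678]), 'orientation': array([ 1.63169237e-01,  9.86597966e-01, -5.01504964e-04, -4.42064535e-05]), 'ft_force': array([ 0.02032643, -0.31475376,  0.27071905]), 'torque': array([-0.07904396,  0.02682788, -0.01347608]), 'grasp_force': 0.0, 'gripper_width': 1.0007443346878284}
```

View pics/scene0.png

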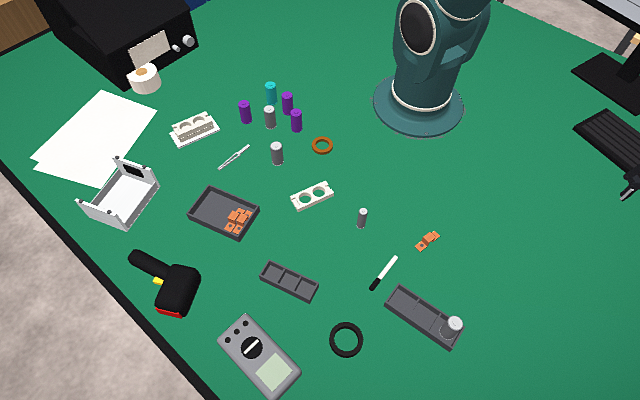

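View pics/side0.png

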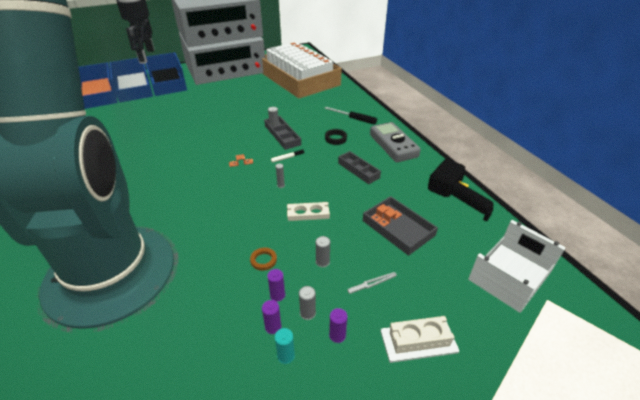

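The scene view shows grey fat-cell candidates at (270,117) and (277,153), plus a third in the tray at (452,327). The look-alikes are purple at (245,111), (287,103), (296,120) and turquoise at (270,93). The other items:
- **Thin cell:** (362,217)
- **Link:** (428,241)
- **Bracket:** (312,196)
- **Stack:** (195,130)
- **Link tray:** (223,213)
- **Small tray:** (289,281)
- **Big tray:** (424,316)

I choose the two grey cells.

```bash
cat > m1.py <<'E'
from h import *
D={n:np.load(n+'0.npz') for n in ['scene','side']}
def pts(n):
    f=D[n];C=cloud(f['d'],f['K'],f['T']);C[f['d']==0]=np.nan;return C,f['p']
def blobs(n):
    C,p=pts(n); m=((C[...,2]>.008)&(C[...,2]<.12)&(C[...,0]>.1)&(C[...,0]<1)&(np.abs(C[...,1])<.75)).astype(np.uint8)
    hsv=cv2.cvtColor(p,cv2.COLOR_RGB2HSV); m[(hsv[...,0]>60)&(hsv[...,0]<85)&(hsv[...,1]>90)]=0
    k,l,s,c=cv2.connectedComponentsWithStats(m)
    for i in range(1,k):
        if s[i,4]<60: continue
        q=C[l==i]; zt=np.percentile(q[:,2],97); t=q[q[:,2]>zt-.004]
        r=cv2.minAreaRect((q[:,:2]*1000).astype(np.float32))
        print(n,c[i].round(),s[i,4],'ztop %.3f'%zt,'topmean',t[:,:2].mean(0).round(4),'top mid',((t[:,:2].max(0)+t[:,:2].min(0))/2).round(4),'rect',np.round(r[0]),np.round(r[1]),round(r[2]),np.median(p[l==i],0))
for n in D:
    blobs(n)
    C,p=pts(n); print(n,'mat z',np.nanmedian(C[...,2][(np.abs(C[...,0]-.6)<.2)&(np.abs(C[...,1])<.3)]))
f=D['scene']; save('crop1',cv2.resize(f['p'][80:260,160:460],None,fx=2.6,fy=2.6,interpolation=cv2.INTER_CUBIC))
E
python3 m1.py
```

```text
scene [151.  57.] 3413 ztop 0.117 topmean [ 0.44   -0.6998] top mid [ 0.4238 -0.7203] rect [ 430. -672.] [111. 303.] 81 [81. 77. 75.]
scene [271.  92.] 214 ztop 0.068 topmean [ 0.2918 -0.3324] top mid [ 0.2918 -0.3308] rect [ 291. -332.] [34. 30.] 31 [ 28. 126. 124.]
scene [292. 110.] 447 ztop 0.069 topmean [ 0.3067 -0.2317] top mid [ 0.3065 -0.2354] rect [ 305. -235.] [110.  32.] 64 [ 90.  39. 122.]
scene [245. 110.] 231 ztop 0.069 topmean [ 0.3957 -0.3339] top mid [ 0.3953 -0.3348] rect [ 397. -334.] [32. 32.] 17 [ 86.  37. 117.]
scene [269. 116.] 225 ztop 0.068 topmean [ 0.3628 -0.2664] top mid [ 0.3626 -0.2674] rect [ 364. -266.] [34. 30.] 74 [89. 89. 93.]
scene [397. 122.] 409 ztop 0.016 topmean [0.1106 0.0067] top mid [0.1177 0.0006] rect [119.   3.] [ 37. 179.] 0 [ 73. 125. 127.]
scene [193. 127.] 811 ztop 0.041 topmean [ 0.5274 -0.408 ] top mid [ 0.529  -0.4083] rect [ 530. -402.] [ 64. 129.] 78 [227. 224. 205.]
scene [322. 144.] 177 ztop 0.015 topmean [ 0.3221 -0.1022] top mid [ 0.3229 -0.1011] rect [ 322. -101.] [59. 58.] 28 [183. 104.  37.]
scene [276. 152.] 242 ztop 0.068
[... 3388 characters left out ...]
side [263. 257.] 300 ztop 0.016 topmean [ 0.3219 -0.1048] top mid [ 0.322  -0.1041] rect [ 322. -104.] [58. 60.] 21 [138.  93.  36.]
side [277. 316.] 1425 ztop 0.070 topmean [ 0.297  -0.2794] top mid [ 0.3039 -0.2705] rect [ 296. -269.] [164.  48.] 77 [ 75.  59. 115.]
side [307. 301.] 455 ztop 0.069 topmean [ 0.3612 -0.2696] top mid [ 0.3614 -0.2688] rect [ 361. -269.] [31. 31.] 65 [85. 93. 88.]
side [338. 323.] 500 ztop 0.069 topmean [ 0.394  -0.3373] top mid [ 0.3937 -0.3368] rect [ 395. -338.] [31. 31.] 68 [ 84.  47. 111.]
side [419. 337.] 2282 ztop 0.042 topmean [ 0.5251 -0.4104] top mid [ 0.5272 -0.4104] rect [ 527. -412.] [ 64. 130.] 73 [229. 229. 210.]
side mat z 0.0015481973069599864
```

View pics/crop1.png

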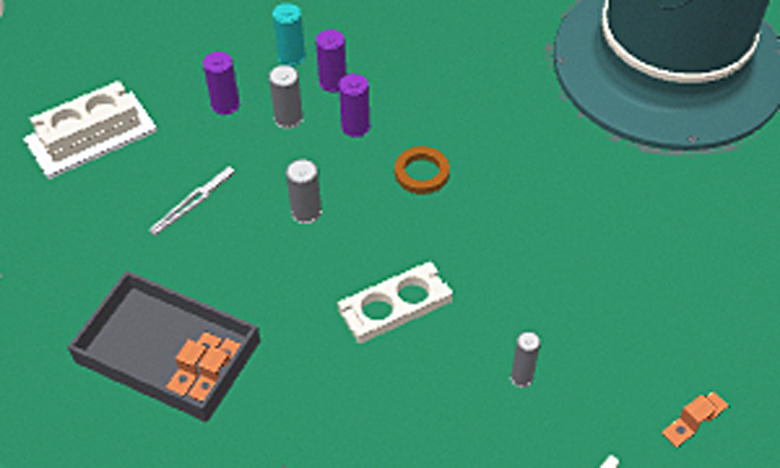

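The crop confirms two plain grey cells, at (285,95) and (303,190) in the crop, clear of the purple and turquoise ones. Both views agree within 3 mm and give the heights expected (68–70 mm). I'll take the nearer one at about (0.4435, -0.1595) first and turn towards the tray on the way.

Emit:
jog_arm(
  rows=[
    [-0.67,-0.9,0,0],
    [-0.67,-0.9,0,0],
    [-0.67,-0.9,0,0],
    [-0.67,-0.9,0,0],
  ],
  claw=0.65,
  newtons=40,
)

```text
clock: 0.55
position: [0.2367, 0.4835, 0.2317]
orientation: [0.164, 0.986, 0.0, 0.0]
ft_force: [-0.4, 1.0, 0.3]
gripper_width: 0.652
grasp_force: 0.0
```

Emit:
jog_arm(
  rows=[
    [-0.67,-0.9,0,0],
    [-0.67,-0.9,0,0],
    [-0.67,-0.9,0,0],
    [-0.67,-0.9,0,0],
  ],
)

```text
clock: 0.95
position: [0.2706, 0.3778, 0.2316]
orientation: [0.164, 0.986, 0.0, 0.0]
ft_force: [-0.0, 1.3, 0.7]
gripper_width: 0.651
grasp_force: 0.0
```

Emit:
jog_arm(
  rows=[
    [-0.67,-0.9,0,0],
    [-0.67,-0.9,0,0],
    [-0.67,-0.9,0,0],
    [-0.67,-0.9,0,0],
  ],
)

```text
clock: 1.35
position: [0.3051, 0.2717, 0.2316]
orientation: [0.164, 0.987, 0.0, 0.0]
ft_force: [-0.8, 0.4, -0.2]
gripper_width: 0.649
grasp_force: 0.0
```

Emit:
jog_arm(
  rows=[
    [-0.67,-0.9,0,0],
    [-0.67,-0.9,0,0],
    [-0.67,-0.9,0,0],
    [-0.67,-0.9,0,0],
  ],
)

```text
clock: 1.75
position: [0.3398, 0.1653, 0.2316]
orientation: [0.163, 0.987, 0.0, 0.0]
ft_force: [-0.6, 0.7, -0.1]
gripper_width: 0.652
grasp_force: 0.0
```

Emit:
jog_arm(
  rows=[
    [-0.67,-0.9,0,0],
    [-0.67,-0.9,0,0],
    [-0.67,-0.9,0,0],
    [-0.67,-0.9,0,0],
  ],
)

```text
clock: 2.15
position: [0.3745, 0.0586, 0.2315]
orientation: [0.163, 0.987, -0.0, 0.0]
ft_force: [-1.1, 1.7, 0.5]
gripper_width: 0.653
grasp_force: 0.0
```

Emit:
jog_arm(
  rows=[
    [-0.67,-0.9,0,0],
    [-0.67,-0.9,0,0],
    [-0.67,-0.9,0,0],
    [-0.67,-0.9,0,0],
    [-0.67,-0.9,0,0],
  ],
)

```text
clock: 2.65
position: [0.4084, -0.0466, 0.2312]
orientation: [0.162, 0.987, -0.0, -0.0]
ft_force: [0.5, 0.7, -0.7]
gripper_width: 0.65
grasp_force: 0.0
```

```bash
cat >> h.py <<'E'
def go(x,y,z,yaw=None):
    """shift (units 0.1 m, tool axes) and turn (units 360deg) to TCP x,y,z with closing axis at world angle yaw (deg, mod 180)"""
    s=ctrl.read_state();M=R.from_quat(s['orientation']).as_matrix()
    d=M.T@(np.array([x,y,z])-s['position'])*10
    y0=np.degrees(np.arctan2(M[1,1],M[0,1])); t=0
    if yaw is not None: t=-((yaw-y0+90)%180-90)/360
    print('pos',np.round(s['position'],4),'closing axis',round(y0,1),'go',d.round(3),'turn',round(t,4))
def wblobs(cloudimg,p,zlo=.008,zhi=.12,amin=150):
    m=((cloudimg[...,2]>zlo)&(cloudimg[...,2]<zhi)).astype(np.uint8)
    hsv=cv2.cvtColor(p,cv2.COLOR_RGB2HSV); m[(hsv[...,0]>60)&(hsv[...,0]<85)&(hsv[...,1]>90)]=0
    k,l,s,c=cv2.connectedComponentsWithStats(m)
    for i in range(1,k):
        if s[i,4]<amin: continue
        q=cloudimg[l==i]; zt=np.percentile(q[:,2],90); t=q[q[:,2]>zt-.004]
        r=cv2.minAreaRect((t[:,:2]*1000).astype(np.float32))
        print(c[i].round(),s[i,4],'ztop %.4f'%zt,'top rect',np.round(r[0],1),np.round(r[1]),round(r[2],1),np.median(p[l==i],0))
E
python3 - <<'E'
from h import *
p,d,K,T=grab('wrist'); save('w1',p); C=cloud(d,K,T); C[d==0]=np.nan; wblobs(C,p)
print('mat',np.nanmedian(C[...,2]),T[:3,3])
go(.4435,-.1595,.028)
E
```

```text
[234. 103.] 1843 ztop 0.0132 top rect [ 322.  -102.2] [59. 58.] 70.7 [190. 134.  56.]
[ 36. 132.] 3184 ztop 0.0677 top rect [ 287.7 -268.4] [32. 31.] 46.0 [101.5  81.  128. ]
[123. 138.] 2087 ztop 0.0679 top rect [ 319.9 -202.5] [32. 30.] 73.0 [136.  81. 167.]
[630. 168.] 994 ztop 0.0120 top rect [514.4 258.5] [107.  12.] 2.8 [240. 238. 230.]
[521. 153.] 1201 ztop 0.0692 top rect [449.  137.9] [21. 20.] 46.2 [110. 110. 113.]
[374. 210.] 2981 ztop 0.0229 top rect [472.4  -4.9] [ 44. 104.] 70.6 [249. 242. 232.]
[ 83. 201.] 2135 ztop 0.0677 top rect [ 361.5 -266.8] [31. 32.] 23.5 [102. 101. 104.]
[220. 241.] 1433 ztop 0.0677 top rect [ 440.5 -159. ] [26. 31.] 6.0 [134. 136. 139.]
[ 38. 252.] 2250 ztop 0.0675 top rect [ 394.3 -335.2] [31. 32.] 3.3 [102.  52. 125.]
[562. 320.] 882 ztop 0.0260 top rect [666.6 159.1] [48. 32.] 15.1 [76. 74. 78.]
[ 43. 335.] 2561 ztop 0.0406 top rect [ 500.6 -401.3] [46. 49.] 74.2 [213. 207. 198.]
[328. 350.] 1956 ztop 0.0281 top rect [ 625.3 -109.5] [56. 81.] 15.7 [106.  88.  78.]
mat 0.0006213719892823044 [ 0.34283265 -0.023206    0.37391974]
pos [ 0.4082 -0.0466  0.2312] closing axis 71.4 go [-0.695 -0.956  2.032] turn 0
```

Emit:
jog_arm(
  rows=[
    [-0.35,-0.47,0.4,0],
    [-0.68,-0.95,0.8,0],
    [-0.68,-0.95,1.0,0],
    [-0.68,-0.95,1.0,0],
    [-0.68,-0.95,1.0,0],
  ],
)

```text
clock: 3.2
position: [0.4414, -0.1598, 0.1303]
orientation: [0.163, 0.987, -0.0, -0.001]
ft_force: [0.5, 0.0, 0.6]
gripper_width: 0.649
grasp_force: 0.0
```

```bash
python3 - <<'E'
from h import *
p,d,K,T=grab('wrist'); save('w2',p); C=cloud(d,K,T); C[d==0]=np.nan; wblobs(C,p,amin=400)
go(.4435,-.1593,.028)
E
```

```text
[56. 28.] 5460 ztop 0.0678 top rect [ 291.7 -268.9] [31. 24.] 72.6 [110.  55. 135.]
[340.  26.] 2062 ztop 0.0131 top rect [ 336.  -106.8] [59. 29.] 71.2 [191. 138.  63.]
[177.  41.] 4457 ztop 0.0679 top rect [ 320.1 -202.8] [31. 32.] 67.0 [171.  90. 201.]
[14. 73.] 1319 ztop 0.0308 top rect [ 297.5 -322.5] [ 7. 25.] 56.0 [ 26. 124. 123.]
[534. 164.] 8202 ztop 0.0227 top rect [472.6  -5. ] [ 46. 104.] 70.8 [242. 235. 225.]
[113. 144.] 4347 ztop 0.0678 top rect [ 361.4 -267. ] [31. 32.] 4.2 [161. 162. 164.]
[318. 210.] 2778 ztop 0.0678 top rect [ 442.9 -158.8] [31. 31.] 6.5 [220. 219. 220.]
[ 48. 223.] 4602 ztop 0.0676 top rect [ 395.1 -333.4] [30. 32.] 57.3 [101.  51. 124.]
[ 49. 334.] 2901 ztop 0.0404 top rect [ 479.9 -402.9] [23. 51.] 18.6 [225. 219. 212.]
[469. 390.] 544 ztop 0.0285 top rect [642.5 -93. ] [24. 24.] 14.1 [217. 148. 102.]
pos [ 0.442  -0.1593  0.1314] closing axis 71.3 go [-0.015  0.005  1.034] turn 0
```

View pics/w2.png

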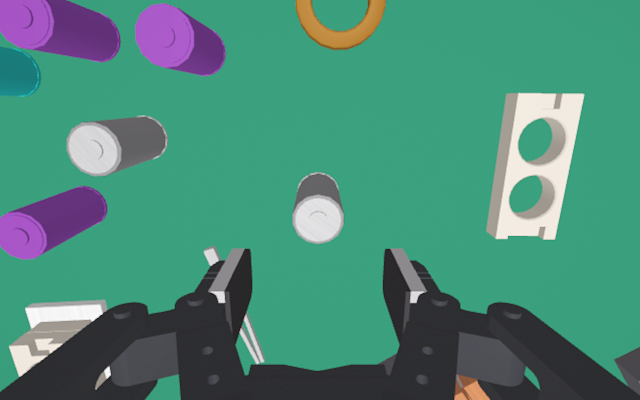

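Here cell 1 is at (318,215) between the fingers, cell 2 at (95,148) among the purple ones, and the bracket at (535,165). The wrist measurement of (0.443, -0.159), top 68 mm, agrees with the fixed cameras. Grasp it.

Emit:
jog_arm(
  rows=[
    [-0.015,0,0.3,0],
    [-0.015,0,0.6,0],
    [-0.015,0,0.9,0],
    [-0.015,0,1.0,0],
    [-0.015,0,1.0,0],
    [-0.015,0,1.0,0],
  ],
)

```text
clock: 3.85
position: [0.4442, -0.1608, 0.0329]
orientation: [0.163, 0.987, 0.0, 0.001]
ft_force: [0.4, 0.6, 0.6]
gripper_width: 0.653
grasp_force: 0.0
```

Emit:
jog_arm(
  rows=[
    [0,0,0.02,0],
    [0,0,0.02,0],
    [0,0,0.02,0],
    [0,0,0.02,0],
    [0,0,0.02,0],
    [0,0,0.02,0],
    [0,0,0.02,0],
    [0,0,0.02,0],
  ],
  claw=0,
  newtons=40,
)

```text
clock: 4.65
position: [0.444, -0.1612, 0.0303]
orientation: [0.163, 0.987, 0.0, 0.001]
ft_force: [-0.4, 2.4, 10.0]
gripper_width: 0.362
grasp_force: 38.7
```

Emit:
jog_arm(
  rows=[
    [0,0,-0.1,0],
    [0,0,-0.3,0],
    [0,0,-0.6,0],
    [0,0,-0.9,0],
    [0,0,-1,0],
    [0,0,-1,0],
  ],
)

```text
clock: 5.25
position: [0.4439, -0.1612, 0.1307]
orientation: [0.163, 0.987, 0.0, 0.001]
ft_force: [0.1, 0.4, -1.7]
gripper_width: 0.36
grasp_force: 39.8
```

Emit:
jog_arm(
  rows=[
    [0.2,0.3,0,0.024],
    [0.4,0.6,0,0.048],
    [0.6,0.9,0,0.072],
    [0.78,1,0,0.096],
    [0.78,1,0,0.12],
    [0.78,1,0,0.144],
    [0.78,1,0,0.168],
    [0.78,1,0,0.187],
    [0.78,1,0,0.187],
    [0.78,1,0,0.187],
  ],
)

```text
clock: 6.25
position: [0.4011, -0.0415, 0.1288]
orientation: [0.681, 0.732, -0.001, -0.0]
ft_force: [0.5, -0.5, -1.9]
gripper_width: 0.364
grasp_force: 39.9
```

Emit:
jog_arm(
  rows=[
    [0.3,0.1,0,0],
    [0.6,0.25,0,0],
    [0.98,0.4,0,0],
    [0.98,0.4,0,0],
  ],
)

```text
clock: 6.65
position: [0.4358, 0.0632, 0.1289]
orientation: [0.679, 0.734, 0.0, 0.0]
ft_force: [-0.4, -1.1, -1.7]
gripper_width: 0.369
grasp_force: 39.9
```

Emit:
jog_arm(
  rows=[
    [0.4,0.2,0,0],
    [0.98,0.4,0,0],
    [0.98,0.4,0,0],
    [0.98,0.4,0,0],
  ],
)

```text
clock: 7.05
position: [0.468, 0.1609, 0.1287]
orientation: [0.68, 0.733, -0.0, 0.0]
ft_force: [0.7, -1.3, -1.8]
gripper_width: 0.362
grasp_force: 40.1
```

Emit:
jog_arm(
  rows=[
    [0.4,0.2,0,0],
    [0.98,0.4,0,0],
    [0.98,0.4,0,0],
    [0.98,0.4,0,0],
    [0.98,0.4,0,0],
  ],
)

```text
clock: 7.55
position: [0.5011, 0.258, 0.1291]
orientation: [0.683, 0.731, -0.001, 0.0]
ft_force: [0.2, -0.4, -0.6]
gripper_width: 0.362
grasp_force: 40.2
```

```bash
python3 - <<'E'
from h import *
p,d,K,T=grab('wrist'); save('w3',p); np.savez('w3.npz',p=p,d=d,K=K,T=T); C=cloud(d,K,T); C[d==0]=np.nan; wblobs(C,p,amin=400)
go(.544,.3845,.131,4)
E
```

```text
[400.  76.] 4383 ztop 0.0267 top rect [546.1 346.2] [59. 86.] 4.3 [139. 139. 143.]
[587. 166.] 5101 ztop 0.0197 top rect [692.8 292.2] [70. 71.] 73.9 [65. 63. 63.]
[142. 145.] 1326 ztop 0.0251 top rect [376.  287.7] [21. 25.] 80.3 [225. 156. 108.]
[336. 194.] 1876 ztop 0.0130 top rect [514.7 259.5] [106.  11.] 3.3 [235. 233. 225.]
[318. 219.] 864 ztop 0.1179 top rect [501.  270.1] [31. 12.] 2.7 [103. 102. 105.]
[526. 317.] 1196 ztop 0.0264 top rect [678.4 170.4] [23. 45.] 60.5 [76. 74. 78.]
pos [0.5012 0.2579 0.1292] closing axis 3.8 go [ 1.235  0.512 -0.019] turn -0.0005
```

View pics/w3.png

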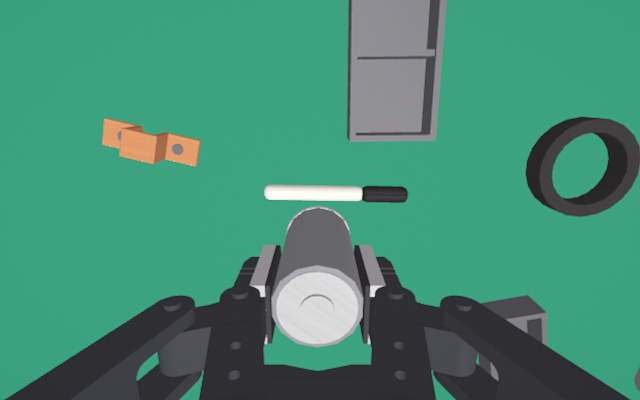

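The cell hangs upright at (318,270). The tray's empty bays are ahead, near end at (393,138), and its centre works out at (0.5435, 0.3855).

Emit:
jog_arm(
  rows=[
    [0.4,0.2,0,0],
    [0.8,0.35,0,0],
    [1,0.5,0,0],
    [1,0.5,0,0],
  ],
)

```text
clock: 8.0
position: [0.5451, 0.3646, 0.129]
orientation: [0.682, 0.732, 0.0, 0.0]
ft_force: [-0.5, -0.6, -1.2]
gripper_width: 0.365
grasp_force: 40.4
```

Emit:
jog_arm(
  rows=[
    [0.24,0.01,0,0],
    [0.24,0.01,0,0],
    [0.24,0.01,0,0],
    [0.24,0.01,0.1,0],
    [0.24,0.01,0.3,0],
    [0.24,0.01,0.45,0],
    [0.24,0.01,0.45,0],
    [0.24,0.01,0.45,0],
  ],
)

```text
clock: 8.8
position: [0.5439, 0.3866, 0.0843]
orientation: [0.683, 0.731, -0.0, 0.0]
ft_force: [0.3, 1.1, -0.3]
gripper_width: 0.366
grasp_force: 40.4
```

```bash
python3 - <<'E'
from h import *
p,d,K,T=grab('scene'); save('s1',p[250:380,340:500]); C=cloud(d,K,T); C[d==0]=np.nan
go(.5435,.3855,.035,4)
E
```

```text
pos [0.5441 0.3869 0.0848] closing axis 3.9 go [-0.013 -0.007  0.498] turn -0.0003
```

Emit:
jog_arm(
  rows=[
    [-0.01,0,0.15,0],
    [-0.01,0,0.3,0],
    [-0.01,0,0.42,0],
    [-0.01,0,0.47,0],
    [-0.01,0,0.49,0],
    [-0.01,0,0.5,0],
    [-0.01,0,0.5,0],
    [-0.01,0,0.5,0],
  ],
)

```text
clock: 9.65
position: [0.544, 0.3863, 0.0347]
orientation: [0.683, 0.731, 0.0, 0.0]
ft_force: [0.3, -0.2, -1.9]
gripper_width: 0.364
grasp_force: 40.2
```

Emit:
jog_arm(
  rows=[
    [0,0,0,0],
    [0,0,0,0],
    [0,0,0,0],
    [0,0,0,0],
    [0,0,0,0],
  ],
  claw=0.65,
)

```text
clock: 10.15
position: [0.5438, 0.3861, 0.0343]
orientation: [0.683, 0.731, 0.0, 0.0]
ft_force: [-0.5, -0.4, 0.1]
gripper_width: 0.649
grasp_force: 0.0
```

Emit:
jog_arm(
  rows=[
    [0,0,-0.2,0],
    [0,0,-0.5,0],
    [0,0,-0.9,0],
    [0,0,-1,0],
    [0,0,-1,0],
  ],
)

```text
clock: 10.65
position: [0.5447, 0.3867, 0.1373]
orientation: [0.683, 0.731, 0.002, 0.0]
ft_force: [0.3, -0.5, -1.3]
gripper_width: 0.652
grasp_force: 0.0
```

```bash
python3 - <<'E'
from h import *
p,d,K,T=grab('scene'); save('s2',cv2.resize(p[250:380,340:500],None,fx=3,fy=3)); C=cloud(d,K,T); C[d==0]=np.nan
m=(C[...,2]>.06)&(C[...,2]<.08)&(abs(C[...,0]-.54)<.06)&(abs(C[...,1]-.4)<.1)
q=C[m];print(q.shape,q[:,2].max(),np.sort(q[:,1])[::max(1,len(q)//12)])
p,d,K,T=grab('wrist'); C=cloud(d,K,T); C[d==0]=np.nan; wblobs(C,p,amin=400)
go(.3615,-.268,.131,75)
E
```

```text
(280, 3) 0.07428420397869662 [0.37297423 0.38528758 0.39391145 0.42867681 0.43328725 0.43664889
 0.43959547 0.44235827 0.44513961 0.44800354 0.45069136 0.45394024
 0.45833894]
[314. 180.] 10972 ztop 0.0714 top rect [539.3 416.1] [31. 88.] 10.4 [145. 145. 148.]
[623. 122.] 974 ztop 0.0163 top rect [763.5 450. ] [ 8. 77.] 35.6 [196. 197. 197.]
[491. 288.] 1388 ztop 0.0198 top rect [694.8 314.2] [28. 66.] 88.3 [67. 65. 64.]
[102. 298.] 948 ztop 0.0251 top rect [376.2 288.4] [21. 25.] 81.5 [226. 156. 108.]
[288. 332.] 1073 ztop 0.0137 top rect [526.5 260.7] [83. 11.] 4.6 [215. 213. 204.]
[622. 362.] 1529 ztop 0.0357 top rect [810.3 254.7] [14. 30.] 7.5 [102. 101. 104.]
pos [0.5435 0.3862 0.1343] closing axis 3.9 go [-6.403 -2.262  0.033] turn -0.1975
```

The cell stands in the middle bay with its top at 71 mm, and cell_in is still upright. Next is the second cell.

Emit:
jog_arm(
  rows=[
    [-0.4,-0.14,0,0],
    [-0.91,-0.32,0,0],
    [-0.91,-0.32,0,0],
    [-0.91,-0.32,0,0],
  ],
)

```text
clock: 11.15
position: [0.5175, 0.292, 0.1338]
orientation: [0.683, 0.73, -0.001, -0.0]
ft_force: [0.2, 0.7, -0.1]
gripper_width: 0.649
grasp_force: 0.0
```

Emit:
jog_arm(
  rows=[
    [-0.4,-0.14,0,0],
    [-0.91,-0.32,0,0],
    [-0.91,-0.32,0,0],
    [-0.91,-0.32,0,0],
  ],
)

```text
clock: 11.55
position: [0.4923, 0.2002, 0.1341]
orientation: [0.683, 0.731, -0.0, -0.0]
ft_force: [0.1, 0.2, 0.0]
gripper_width: 0.648
grasp_force: 0.0
```

Emit:
jog_arm(
  rows=[
    [-0.4,-0.14,0,0],
    [-0.91,-0.32,0,0],
    [-0.91,-0.32,0,0],
    [-0.91,-0.32,0,0],
  ],
)

```text
clock: 11.95
position: [0.4671, 0.1078, 0.1343]
orientation: [0.683, 0.731, 0.0, 0.0]
ft_force: [-1.3, 0.5, 0.3]
gripper_width: 0.647
grasp_force: 0.0
```

Emit:
jog_arm(
  rows=[
    [-0.4,-0.14,0,0],
    [-0.91,-0.32,0,0],
    [-0.91,-0.32,0,0],
    [-0.91,-0.32,0,0],
  ],
)

```text
clock: 12.35
position: [0.4417, 0.0149, 0.1344]
orientation: [0.683, 0.731, 0.0, 0.0]
ft_force: [0.3, 0.9, 0.1]
gripper_width: 0.65
grasp_force: 0.0
```

Emit:
jog_arm(
  rows=[
    [-0.4,-0.14,0,-0.024],
    [-0.91,-0.32,0,-0.048],
    [-0.91,-0.32,0,-0.072],
    [-0.91,-0.32,0,-0.096],
    [-0.91,-0.32,0,-0.12],
    [-0.91,-0.32,0,-0.144],
    [-0.91,-0.32,0,-0.168],
    [-0.91,-0.32,0,-0.19],
    [-0.91,-0.32,0,-0.197],
    [-0.91,-0.32,0,-0.197],
  ],
)

```text
clock: 13.35
position: [0.4164, -0.0771, 0.1343]
orientation: [0.13, 0.991, -0.0, 0.0]
ft_force: [0.3, 0.0, 0.4]
gripper_width: 0.656
grasp_force: 0.0
```

```bash
python3 - <<'E'
from h import *
p,d,K,T=grab('wrist'); C=cloud(d,K,T); C[d==0]=np.nan; wblobs(C,p,amin=400)
go(.3615,-.268,.131,75)
E
```

```text
[246.  73.] 3632 ztop 0.0131 top rect [ 321.9 -101.9] [59. 59.] 56.2 [189. 134.  57.]
[ 67. 107.] 6116 ztop 0.0676 top rect [ 320.1 -202.8] [31. 33.] 8.9 [103.  52. 127.]
[617. 164.] 1398 ztop 0.0457 top rect [447.9 130.4] [ 7. 19.] 80.6 [102. 101. 104.]
[ 31. 203.] 4103 ztop 0.0665 top rect [ 365. -258.] [14. 31.] 65.5 [ 99.  97. 101.]
[432. 217.] 4513 ztop 0.0227 top rect [467.6  -3.2] [45. 95.] 70.5 [244. 237. 227.]
[ 10. 361.] 968 ztop 0.0202 top rect [ 498.6 -378.2] [ 4. 31.] 73.1 [178.5 174.5 168.5]
[631. 377.] 412 ztop 0.0245 top rect [647.2 143.2] [ 8. 10.] 51.8 [73. 71. 74.]
pos [ 0.4162 -0.0773  0.1343] closing axis 74.9 go [ 0.03  -1.983  0.033] turn -0.0004
```

Emit:
jog_arm(
  rows=[
    [0,-0.4,0,0],
    [0.02,-0.8,0,0],
    [0.02,-1,0,0],
    [0.02,-1,0,0],
  ],
)

```text
clock: 13.8
position: [0.387, -0.1763, 0.1344]
orientation: [0.134, 0.991, -0.0, 0.0]
ft_force: [0.4, 0.6, -0.0]
gripper_width: 0.647
grasp_force: 0.0
```

Emit:
jog_arm(
  rows=[
    [0,-0.4,0,0],
    [0.02,-0.8,0,0],
    [0.02,-0.98,0,0],
    [0.02,-0.98,0,0],
    [0.02,-0.98,0,0],
  ],
)

```text
clock: 14.3
position: [0.3602, -0.2677, 0.1341]
orientation: [0.132, 0.991, 0.0, -0.0]
ft_force: [0.0, 0.9, -0.1]
gripper_width: 0.651
grasp_force: 0.0
```

```bash
python3 - <<'E'
from h import *
p,d,K,T=grab('wrist'); save('w4',p); C=cloud(d,K,T); C[d==0]=np.nan; wblobs(C,p,amin=400)
go(.3615,-.2675,.031,75)
E
```

```text
[529.  80.] 3784 ztop 0.0129 top rect [ 321.7 -102.7] [59. 59.] 37.7 [183. 126.  46.]
[280.  97.] 2582 ztop 0.0681 top rect [ 287.6 -269. ] [32. 31.] 12.2 [181. 100. 210.]
[400. 120.] 2951 ztop 0.0679 top rect [ 319.9 -203. ] [31. 31.] 40.4 [177.  95. 207.]
[185. 129.] 3464 ztop 0.0678 top rect [ 290.2 -333.5] [31. 32.] 17.0 [ 44. 211. 209.]
[317. 208.] 2662 ztop 0.0678 top rect [ 361.  -267.2] [31. 31.] 57.0 [222. 221. 223.]
[249. 254.] 885 ztop 0.0525 top rect [ 388.4 -327.9] [30. 11.] 36.6 [103.  52. 126.]
[634. 283.] 479 ztop 0.0189 top rect [502.7 -39. ] [ 3. 24.] 71.8 [165. 159. 149.]
pos [ 0.3602 -0.2674  0.1341] closing axis 74.9 go [-0.013  0.002  1.031] turn -0.0004
```

View pics/w4.png

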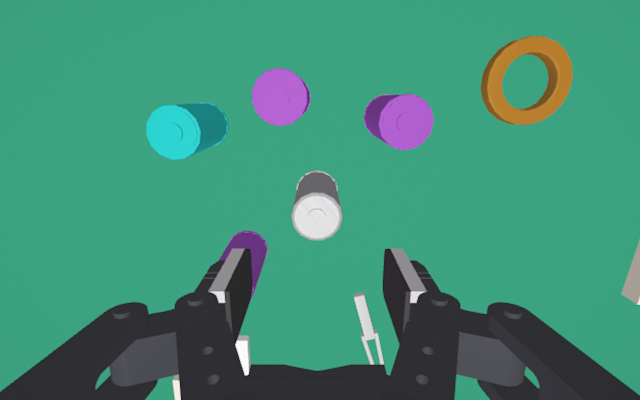

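Cell 2 at (317,215) is centred ahead of the open fingers. The purple cell at (250,260) is about 50 mm to the side of the finger line, so the descent is clear.

Emit:
jog_arm(
  rows=[
    [-0.01,0,0.3,0],
    [-0.01,0,0.6,0],
    [-0.01,0,0.9,0],
    [-0.01,0,1.0,0],
    [-0.01,0,1.0,0],
    [-0.01,0,1.0,0],
  ],
)

```text
clock: 14.95
position: [0.361, -0.2689, 0.0353]
orientation: [0.132, 0.991, -0.0, 0.0]
ft_force: [1.4, -0.8, 0.6]
gripper_width: 0.653
grasp_force: 0.0
```

Emit:
jog_arm(
  rows=[
    [0,0,0.03,0],
    [0,0,0.03,0],
    [0,0,0.03,0],
    [0,0,0.03,0],
    [0,0,0.03,0],
    [0,0,0.03,0],
    [0,0,0.03,0],
    [0,0,0.03,0],
  ],
  claw=0,
)

```text
clock: 15.75
position: [0.361, -0.2691, 0.0321]
orientation: [0.132, 0.991, -0.0, 0.001]
ft_force: [-0.1, 2.2, 7.3]
gripper_width: 0.364
grasp_force: 39.3
```

Emit:
jog_arm(
  rows=[
    [0,0,-0.1,0],
    [0,0,-0.3,0],
    [0,0,-0.6,0],
    [0,0,-0.9,0],
    [0,0,-1,0],
    [0,0,-1,0],
  ],
)

```text
clock: 16.35
position: [0.361, -0.269, 0.1326]
orientation: [0.132, 0.991, -0.0, 0.001]
ft_force: [1.0, -0.2, -2.6]
gripper_width: 0.364
grasp_force: 39.8
```

```bash
python3 - <<'E'
from h import *
go(.5475,.3315,.131,4)
E
```

```text
pos [ 0.361  -0.269   0.1326] closing axis 74.8 go [-0.23   6.284  0.019] turn 0.1968
```

Emit:
jog_arm(
  rows=[
    [-0.04,0.3,0,0.02],
    [-0.04,0.6,0,0.044],
    [-0.04,0.9,0,0.068],
    [-0.04,1,0,0.092],
    [-0.04,1,0,0.116],
    [-0.04,1,0,0.14],
    [-0.04,1,0,0.164],
    [-0.04,1,0,0.187],
    [-0.04,1,0,0.197],
    [-0.04,1,0,0.197],
  ],
)

```text
clock: 17.35
position: [0.3898, -0.1734, 0.1304]
orientation: [0.683, 0.73, -0.001, -0.0]
ft_force: [-1.0, 0.0, -1.9]
gripper_width: 0.364
grasp_force: 39.9
```

Emit:
jog_arm(
  rows=[
    [0.4,0.15,0,0],
    [0.8,0.3,0,0],
    [0.98,0.38,0,0],
    [0.98,0.38,0,0],
  ],
)

```text
clock: 17.75
position: [0.4221, -0.0707, 0.1307]
orientation: [0.68, 0.733, -0.0, -0.0]
ft_force: [-0.7, -0.5, -2.1]
gripper_width: 0.363
grasp_force: 40.0
```

Emit:
jog_arm(
  rows=[
    [0.4,0.15,0,0],
    [0.8,0.3,0,0],
    [0.98,0.38,0,0],
    [0.98,0.38,0,0],
  ],
)

```text
clock: 18.15
position: [0.4533, 0.029, 0.1307]
orientation: [0.681, 0.733, -0.0, 0.0]
ft_force: [0.7, -1.3, -1.4]
gripper_width: 0.365
grasp_force: 40.0
```

Emit:
jog_arm(
  rows=[
    [0.4,0.15,0,0],
    [0.8,0.3,0,0],
    [0.98,0.38,0,0],
    [0.98,0.38,0,0],
  ],
)

```text
clock: 18.55
position: [0.4846, 0.1288, 0.1308]
orientation: [0.681, 0.732, -0.0, 0.0]
ft_force: [0.3, -1.2, -1.6]
gripper_width: 0.365
grasp_force: 40.0
```

Emit:
jog_arm(
  rows=[
    [0.4,0.15,0,0],
    [0.8,0.3,0,0],
    [0.98,0.38,0,0],
    [0.98,0.38,0,0],
  ],
)

```text
clock: 18.95
position: [0.5159, 0.2286, 0.1307]
orientation: [0.682, 0.732, -0.0, 0.0]
ft_force: [-0.2, -0.8, -1.5]
gripper_width: 0.362
grasp_force: 40.1
```

Emit:
jog_arm(
  rows=[
    [0.4,0.15,0,0],
    [0.7,0.3,0,0],
    [0.95,0.38,0,0],
    [0.98,0.38,0,0],
    [0.98,0.38,0,0],
    [0.98,0.38,0,0],
  ],
)

```text
clock: 19.55
position: [0.5469, 0.3258, 0.1313]
orientation: [0.683, 0.73, -0.0, 0.0]
ft_force: [0.5, -0.3, -1.2]
gripper_width: 0.365
grasp_force: 40.3
```

```bash
python3 - <<'E'
from h import *
p,d,K,T=grab('wrist'); C=cloud(d,K,T); C[d==0]=np.nan; wblobs(C,p,amin=400); save('w5',p)
go(.5475,.3315,.0365,4)
E
```

```text
[315.  99.] 8251 ztop 0.0996 top rect [546.9 335.3] [32. 15.] 3.1 [143. 142. 147.]
[320. 111.] 2616 ztop 0.0721 top rect [544.4 388.4] [31. 31.] 53.6 [228. 227. 229.]
[503. 247.] 3991 ztop 0.0198 top rect [692.4 292.6] [70. 70.] 18.1 [68. 65. 65.]
[ 89. 231.] 1240 ztop 0.0251 top rect [375.9 288. ] [21. 25.] 80.3 [227. 157. 109.]
[622. 346.] 3722 ztop 0.0354 top rect [802.6 207.7] [18. 68.] 14.6 [101.  99. 103.]
pos [0.5468 0.3261 0.1314] closing axis 3.8 go [0.054 0.01  0.949] turn -0.0006
```

View pics/w5.png

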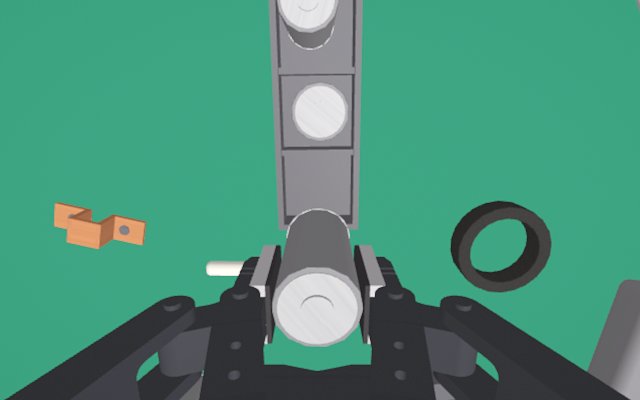

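The middle cell at (320,110) and cell_in at (308,10) stand well, and the empty -y bay lies right below the held cell at (318,190). Lower and release.

Emit:
jog_arm(
  rows=[
    [0.055,0.01,0.1,0],
    [0.055,0.01,0.3,0],
    [0.055,0.01,0.55,0],
    [0.055,0.01,0.75,0],
    [0.055,0.01,0.87,0],
    [0.055,0.01,0.92,0],
    [0.055,0.01,0.94,0],
    [0.055,0.01,0.95,0],
    [0.055,0.01,0.95,0],
    [0.055,0.01,0.95,0],
  ],
)

```text
clock: 20.6
position: [0.5475, 0.334, 0.0369]
orientation: [0.683, 0.731, 0.0, 0.0]
ft_force: [-0.0, -0.2, -0.8]
gripper_width: 0.363
grasp_force: 40.3
```

Emit:
jog_arm(
  rows=[
    [0,0,0,0],
    [0,0,0,0],
    [0,0,0,0],
    [0,0,0,0],
    [0,0,0,0],
  ],
  claw=0.65,
)

```text
clock: 21.1
position: [0.5473, 0.3338, 0.0363]
orientation: [0.683, 0.731, 0.0, 0.0]
ft_force: [-1.0, 0.3, 1.7]
gripper_width: 0.654
grasp_force: 0.0
```

Emit:
jog_arm(
  rows=[
    [0,0,-0.2,0],
    [0,0,-0.5,0],
    [0,0,-0.9,0],
    [0,0,-1,0],
    [0,0,-1,0],
  ],
)

```text
clock: 21.6
position: [0.5481, 0.3342, 0.1391]
orientation: [0.683, 0.731, 0.002, 0.0]
ft_force: [-0.7, -0.3, -0.9]
gripper_width: 0.654
grasp_force: 0.0
```

```bash
python3 - <<'E'
from h import *
p,d,K,T=grab('wrist'); C=cloud(d,K,T); C[d==0]=np.nan; wblobs(C,p,amin=400)
p,d,K,T=grab('scene'); C=cloud(d,K,T); wblobs(C[250:,350:],p[250:,350:],.05,.08,10)
go(.449,.138,.131)
E
```

```text
[312. 116.] 11001 ztop 0.0715 top rect [541.5 386.8] [ 32. 136.] 7.1 [148. 147. 152.]
[629.  29.] 750 ztop 0.0162 top rect [756.5 459.7] [ 8. 53.] 35.9 [194.  193.5 195. ]
[317. 126.] 2346 ztop 0.0721 top rect [544.4 388.2] [31. 31.] 3.9 [229. 228. 229.]
[493. 254.] 3677 ztop 0.0198 top rect [692.5 292.7] [70. 70.] 54.7 [68. 66. 65.]
[ 93. 238.] 1151 ztop 0.0251 top rect [375.9 287.8] [21. 25.] 79.7 [228. 158. 110.]
[294. 276.] 988 ztop 0.0140 top rect [533.9 261. ] [69. 11.] 3.0 [148.  161.5 155. ]
[619. 336.] 3857 ztop 0.0363 top rect [807.1 223.2] [22. 87.] 15.9 [107. 106. 109.]
[56. 48.] 120 ztop 0.0710 top rect [553.5 339.1] [18. 30.] 41.3 [131.  131.5 135. ]
[78. 60.] 228 ztop 0.0718 top rect [545.  388.9] [30. 30.] 56.5 [228. 229. 231.]
[104.  74.] 245 ztop 0.0717 top rect [535.5 444. ] [29. 31.] 39.2 [227. 227. 229.]
pos [0.5469 0.3339 0.1363] closing axis 3.9 go [-1.888 -1.111  0.053] turn 0
```

Three cells now stand in the big tray, with all tops at 71–72 mm. Next is the thin cell.

Emit:
jog_arm(
  rows=[
    [-0.4,-0.24,0,0],
    [-0.8,-0.48,0,0],
    [-0.94,-0.56,0,0],
    [-0.94,-0.56,0,0],
  ],
  claw=0.55,
)

```text
clock: 22.1
position: [0.4965, 0.234, 0.1358]
orientation: [0.684, 0.73, -0.001, -0.0]
ft_force: [0.2, 0.8, 1.0]
gripper_width: 0.549
grasp_force: 0.0
```

Emit:
jog_arm(
  rows=[
    [-0.4,-0.24,0,0],
    [-0.8,-0.48,0,0],
    [-0.94,-0.55,0,0],
    [-0.94,-0.55,0,0],
    [-0.94,-0.55,0,0],
  ],
)

```text
clock: 22.6
position: [0.4498, 0.1397, 0.1362]
orientation: [0.682, 0.731, 0.0, 0.0]
ft_force: [1.0, -0.0, 0.6]
gripper_width: 0.549
grasp_force: 0.0
```

```bash
python3 - <<'E'
from h import *
p,d,K,T=grab('wrist'); C=cloud(d,K,T); C[d==0]=np.nan; wblobs(C,p,amin=400); save('w6',p)
go(.449,.138,.033)
E
```

```text
[425.  31.] 2577 ztop 0.0128 top rect [514.4 258.3] [107.  12.] 3.5 [235. 233. 225.]
[604. 248.] 8070 ztop 0.0260 top rect [678.  110.6] [ 44. 131.] 15.6 [73. 73. 76.]
[316. 208.] 1396 ztop 0.0698 top rect [449.  138.3] [20. 20.] 67.0 [178. 177. 181.]
[318. 345.] 3444 ztop 0.0229 top rect [467.9  -2.6] [46. 95.] 71.8 [214. 209. 197.]
pos [0.4499 0.1399 0.1362] closing axis 4.0 go [-0.018 -0.01   1.032] turn 0
```

Emit:
jog_arm(
  rows=[
    [-0.02,-0.01,0.3,0],
    [-0.02,-0.01,0.6,0],
    [-0.02,-0.01,0.9,0],
    [-0.02,-0.01,1.0,0],
    [-0.02,-0.01,1.0,0],
    [-0.02,-0.01,1.0,0],
  ],
)

```text
clock: 23.25
position: [0.4491, 0.1369, 0.0371]
orientation: [0.683, 0.731, 0.0, 0.0]
ft_force: [-0.2, -0.4, 0.8]
gripper_width: 0.554
grasp_force: 0.0
```

Emit:
jog_arm(
  rows=[
    [0,0,0.03,0],
    [0,0,0.03,0],
    [0,0,0.03,0],
    [0,0,0.03,0],
    [0,0,0.03,0],
    [0,0,0.03,0],
    [0,0,0.03,0],
    [0,0,0.03,0],
    [0,0,0.03,0],
  ],
  claw=0,
)

```text
clock: 24.15
position: [0.4489, 0.137, 0.0339]
orientation: [0.683, 0.731, 0.001, 0.0]
ft_force: [-0.3, 1.0, 7.7]
gripper_width: 0.233
grasp_force: 39.0
```

Emit:
jog_arm(
  rows=[
    [0,0,-0.1,0],
    [0,0,-0.3,0],
    [0,0,-0.6,0],
    [0,0,-0.9,0],
    [0,0,-1,0],
    [0,0,-1,0],
  ],
)

```text
clock: 24.75
position: [0.4488, 0.1372, 0.1345]
orientation: [0.682, 0.731, 0.001, 0.0]
ft_force: [0.3, 0.8, -1.7]
gripper_width: 0.236
grasp_force: 39.2
```

```bash
python3 - <<'E'
from h import *
go(.679,.1105,.131)
E
```

```text
pos [0.4488 0.1372 0.1345] closing axis 3.9 go [-0.425  2.278  0.038] turn 0
```

Emit:
jog_arm(
  rows=[
    [-0.07,0.4,0,0],
    [-0.14,0.76,0,0],
    [-0.14,0.76,0,0],
  ],
)

```text
clock: 25.05
position: [0.5281, 0.1266, 0.1323]
orientation: [0.683, 0.73, -0.0, 0.001]
ft_force: [-0.1, 0.3, -1.3]
gripper_width: 0.235
grasp_force: 39.4
```

Emit:
jog_arm(
  rows=[
    [-0.07,0.4,0,0],
    [-0.14,0.76,0,0],
    [-0.14,0.76,0,0],
  ],
)

```text
clock: 25.35
position: [0.6044, 0.1177, 0.1319]
orientation: [0.683, 0.73, -0.001, 0.001]
ft_force: [-1.0, -0.3, -1.1]
gripper_width: 0.233
grasp_force: 39.6
```

Emit:
jog_arm(
  rows=[
    [-0.07,0.4,0,0],
    [-0.14,0.7,0,0],
    [-0.14,0.76,0,0],
    [-0.14,0.76,0,0],
    [-0.14,0.76,0,0],
  ],
)

```text
clock: 25.85
position: [0.6776, 0.1104, 0.1324]
orientation: [0.683, 0.731, -0.001, -0.001]
ft_force: [0.4, 0.4, -1.3]
gripper_width: 0.236
grasp_force: 39.7
```

```bash
python3 - <<'E'
from h import *
p,d,K,T=grab('wrist'); C=cloud(d,K,T); C[d==0]=np.nan; wblobs(C,p,amin=400); save('w7',p)
p,d,K,T=grab('scene');np.savez('sc7.npz',p=p,d=d,K=K,T=T); save('s7',cv2.resize(p[180:330,200:400],None,fx=3,fy=3))
go(.679,.1105,.0385)
E
```

```text
[561. 119.] 32011 ztop 0.0432 top rect [842.8 193.4] [ 51. 103.] 3.3 [172. 170. 174.]
[316. 178.] 3648 ztop 0.1070 top rect [676.3 117.8] [20.  8.] 11.8 [140. 139. 144.]
[ 58. 311.] 6012 ztop 0.0230 top rect [473.9  -5.8] [ 47. 101.] 70.2 [203. 198. 187.]
[568. 355.] 1248 ztop 0.0494 top rect [893.2  -5.1] [ 9. 33.] 63.7 [35. 33. 34.]
pos [0.6778 0.1108 0.1331] closing axis 3.9 go [-0.004  0.013  0.946] turn 0
```

View pics/w7.png

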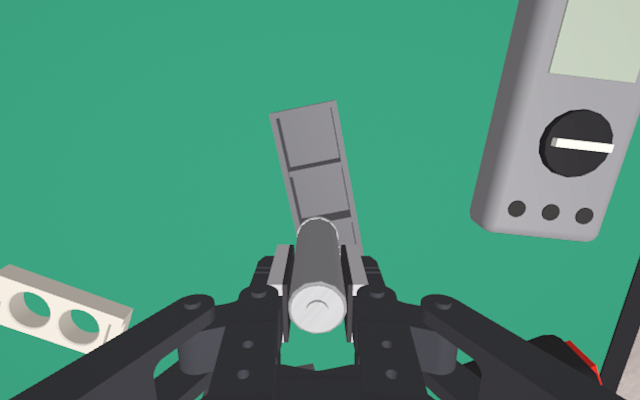

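The held thin cell at (318,290) points over the middle bay of the small tray, whose far end is at (303,107). This agrees with the measured centre of (0.679, 0.1105). Lower and release.

Emit:
jog_arm(
  rows=[
    [0,0.01,0.1,0],
    [0,0.01,0.3,0],
    [0,0.01,0.55,0],
    [0,0.01,0.75,0],
    [0,0.01,0.87,0],
    [0,0.01,0.92,0],
    [0,0.01,0.94,0],
    [0,0.01,0.95,0],
    [0,0.01,0.95,0],
    [0,0.01,0.95,0],
  ],
)

```text
clock: 26.95
position: [0.6801, 0.1104, 0.039]
orientation: [0.683, 0.731, 0.0, 0.0]
ft_force: [0.2, 0.4, 0.2]
gripper_width: 0.235
grasp_force: 39.7
```

Emit:
jog_arm(
  rows=[
    [0,0,0,0],
    [0,0,0,0],
    [0,0,0,0],
    [0,0,0,0],
    [0,0,0,0],
  ],
  claw=0.55,
)

```text
clock: 27.45
position: [0.6798, 0.1103, 0.0383]
orientation: [0.683, 0.731, -0.0, 0.0]
ft_force: [-0.1, 0.7, 0.8]
gripper_width: 0.553
grasp_force: 0.0
```

Emit:
jog_arm(
  rows=[
    [0,0,-0.2,0],
    [0,0,-0.5,0],
    [0,0,-0.9,0],
    [0,0,-1,0],
    [0,0,-1,0],
  ],
)

```text
clock: 27.95
position: [0.6807, 0.1103, 0.1414]
orientation: [0.683, 0.731, 0.002, 0.001]
ft_force: [0.3, -0.6, 0.2]
gripper_width: 0.545
grasp_force: 0.0
```

```bash
python3 - <<'E'
from h import *
p,d,K,T=grab('wrist'); C=cloud(d,K,T); C[d==0]=np.nan; wblobs(C,p,amin=400)
n='scene'
p,d,K,T=grab(n); C=cloud(d,K,T)
# bracket notches, link
for nm,c,r,zl in [('link',(.373,.288),.05,.003),('bracket',(.4725,-.005),.07,.004)]:
    m=(np.hypot(C[...,0]-c[0],C[...,1]-c[1])<r)
    hsv=cv2.cvtColor(p,cv2.COLOR_RGB2HSV); g=(hsv[...,0]>60)&(hsv[...,0]<85)&(hsv[...,1]>90)
    q=C[m&~g]; print(nm,len(q),cv2.minAreaRect((q[:,:2]*1000).astype(np.float32)))
go(.376,.288,.131,80)
E
```

```text
[551. 113.] 31397 ztop 0.0429 top rect [840.4 182.3] [141.  53.] 86.4 [173. 171. 175.]
[314. 196.] 5338 ztop 0.0725 top rect [680.4 111.4] [20. 20.] 13.0 [139. 138. 143.]
[ 51. 302.] 5101 ztop 0.0230 top rect [470.9  -4.9] [47. 98.] 71.2 [191. 184. 174.]
[459. 388.] 480 ztop 0.0496 top rect [810.8 -41.6] [14.  5.] 34.4 [34. 33. 35.]
link 674 ((368.9966125488281, 273.41156005859375), (56.837520599365234, 78.32671356201172), 75.23562622070312)
bracket 228 ((455.727783203125, 13.862937927246094), (37.649879455566406, 91.88916778564453), 88.42939758300781)
pos [0.6795 0.1105 0.1383] closing axis 3.9 go [ 1.978 -2.907  0.074] turn -0.2114
```

The thin cell stands in the small tray, top at 72.5 mm. Next is the link, with its arch at (0.376, 0.288) and closing axis at about 80°.

Emit:
jog_arm(
  rows=[
    [0.3,-0.4,0,0],
    [0.6,-0.8,0,0],
    [0.66,-0.97,0,0],
    [0.66,-0.97,0,0],
  ],
)

```text
clock: 28.45
position: [0.5757, 0.1714, 0.1372]
orientation: [0.682, 0.732, -0.001, -0.001]
ft_force: [1.1, -0.3, -1.2]
gripper_width: 0.547
grasp_force: 0.0
```

Emit:
jog_arm(
  rows=[
    [0.3,-0.4,0,0],
    [0.6,-0.8,0,0],
    [0.66,-0.97,0,0],
    [0.66,-0.97,0,0],
  ],
)

```text
clock: 28.85
position: [0.4753, 0.23, 0.1376]
orientation: [0.682, 0.732, -0.001, -0.001]
ft_force: [0.9, -0.7, -0.3]
gripper_width: 0.548
grasp_force: 0.0
```

Emit:
jog_arm(
  rows=[
    [0.3,-0.4,0,-0.024],
    [0.6,-0.8,0,-0.048],
    [0.66,-0.97,0,-0.072],
    [0.66,-0.97,0,-0.096],
    [0.66,-0.97,0,-0.12],
    [0.66,-0.97,0,-0.144],
    [0.66,-0.97,0,-0.168],
    [0.66,-0.97,0,-0.19],
    [0.66,-0.97,0,-0.211],
    [0.66,-0.97,0,-0.211],
    [0.66,-0.97,0,-0.211],
  ],
)

```text
clock: 29.95
position: [0.3768, 0.2875, 0.1382]
orientation: [0.091, 0.996, -0.0, 0.0]
ft_force: [-0.1, -0.1, 0.1]
gripper_width: 0.547
grasp_force: 0.0
```

```bash
cat >> h.py <<'E'
def colour_rect(C,p,h0,h1,smin,zlo,zhi,near,rad):
    hsv=cv2.cvtColor(p,cv2.COLOR_RGB2HSV)
    m=(hsv[...,0]>=h0)&(hsv[...,0]<=h1)&(hsv[...,1]>=smin)&(C[...,2]>zlo)&(C[...,2]<zhi)&(np.hypot(C[...,0]-near[0],C[...,1]-near[1])<rad)
    q=C[m]; r=cv2.minAreaRect((q[:,:2]*1000).astype(np.float32)); print(len(q),np.round(r[0],1),np.round(r[1],1),round(r[2],1),'z',np.percentile(q[:,2],[5,50,95]).round(4))
E
python3 - <<'E'
from h import *
p,d,K,T=grab('wrist'); save('w8',p); C=cloud(d,K,T); C[d==0]=np.nan; wblobs(C,p,amin=400)
colour_rect(C,p,3,20,80,.001,.04,(.376,.288),.06)
colour_rect(C,p,3,20,80,.018,.04,(.376,.288),.06)
colour_rect(C,p,3,20,80,.001,.008,(.376,.288),.06)
go(.376,.288,.031,80)
E
```

```text
[317. 192.] 974 ztop 0.0250 top rect [375.6 288.2] [20. 24.] 80.1 [235. 165. 115.]
[310. 331.] 930 ztop 0.0116 top rect [501.7 258.6] [82. 12.] 3.4 [246. 243. 235.]
[ 20. 336.] 2432 ztop 0.0228 top rect [458.7  10.6] [26. 70.] 70.5 [161. 154. 146.]
[547. 319.] 1225 ztop 0.0268 top rect [517.7 460.9] [45. 22.] 45.6 [82. 82. 86.]
[374. 349.] 482 ztop 0.0262 top rect [523.7 312.5] [11. 21.] 4.6 [76. 74. 78.]
2043 [375.4 287.4] [20.7 69.7] 80.8 z [0.0032 0.0052 0.025 ]
867 [375.5 287.8] [19.2 24.1] 79.7 z [0.0227 0.0241 0.0253]
1104 [375.4 287.4] [20.7 69.7] 80.8 z [0.003  0.0042 0.0054]
pos [0.3766 0.2876 0.1381] closing axis 79.6 go [0.007 0.003 1.071] turn -0.0012
```

View pics/w8.png

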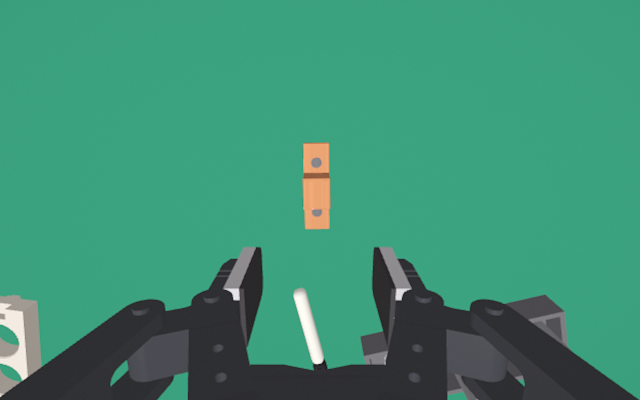

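The link lies centred ahead at (316,187): 70 × 20 mm, feet at 4 mm, arch top 25 mm, aligned with the fingers. Grasp it.

Emit:
jog_arm(
  rows=[
    [0.01,0,0.3,-0.002],
    [0.01,0,0.6,-0.002],
    [0.01,0,0.9,-0.002],
    [0.01,0,0.95,-0.002],
    [0.01,0,0.95,-0.002],
  ],
)

```text
clock: 30.5
position: [0.3751, 0.2877, 0.0431]
orientation: [0.083, 0.997, -0.001, -0.0]
ft_force: [-0.4, 0.3, -0.2]
gripper_width: 0.55
grasp_force: 0.0
```

Emit:
jog_arm(
  rows=[
    [0,0,0.15,0],
    [0,0,0.28,0],
    [0,0,0.35,0],
    [0,0,0.37,0],
    [0,0,0.37,0],
    [0,0,0.37,0],
  ],
)

```text
clock: 31.1
position: [0.3752, 0.2884, 0.0067]
orientation: [0.082, 0.997, 0.0, 0.0]
ft_force: [-0.2, 0.3, -0.6]
gripper_width: 0.55
grasp_force: 0.0
```

Emit:
jog_arm(
  rows=[
    [0,0,0,0],
    [0,0,0,0],
    [0,0,0,0],
    [0,0,0,0],
    [0,0,0,0],
    [0,0,0,0],
    [0,0,0,0],
    [0,0,0,0],
    [0,0,0,0],
  ],
  claw=0,
)

```text
clock: 32.0
position: [0.3751, 0.2884, 0.0067]
orientation: [0.082, 0.997, 0.0, 0.0]
ft_force: [-2.0, -1.7, 8.4]
gripper_width: 0.225
grasp_force: 38.8
```

Emit:
jog_arm(
  rows=[
    [0,0,-0.1,0],
    [0,0,-0.3,0],
    [0,0,-0.6,0],
    [0,0,-0.9,0],
    [0,0,-1,0],
    [0,0,-1,0],
  ],
)

```text
clock: 32.6
position: [0.3753, 0.289, 0.1076]
orientation: [0.082, 0.997, 0.001, 0.001]
ft_force: [0.6, -0.1, -2.4]
gripper_width: 0.222
grasp_force: 39.7
```

```bash
python3 - <<'E'
from h import *
p,d,K,T=grab('wrist'); save('w9',p)
f=np.load('scene0.npz');g=np.load('side0.npz')
import math
for c in [(657,-137.5)]:
  for a in [15.5]:
    for ty in [-24]: 
      t=math.radians(a); X=(c[0]-math.sin(t)*ty)/1000;Y=(c[1]+math.cos(t)*ty)/1000; print(X,Y); go(X,Y,.131,a+90)
E
```

```text
0.6634137210258783 -0.16062713087700695
pos [0.3748 0.2886 0.1065] closing axis 80.6 go [-3.581 -3.961 -0.249] turn -0.0691
```

Emit:
jog_arm(
  rows=[
    [-0.4,-0.4,-0.1,0],
    [-0.8,-0.8,-0.2,0],
    [-0.9,-0.99,-0.24,0],
    [-0.9,-0.99,-0.24,0],
    [-0.9,-0.99,-0.24,0],
  ],
)

```text
clock: 33.15
position: [0.4473, 0.1751, 0.1293]
orientation: [0.083, 0.997, -0.001, -0.001]
ft_force: [-0.5, 0.2, -0.8]
gripper_width: 0.223
grasp_force: 39.7
```

Emit:
jog_arm(
  rows=[
    [-0.4,-0.4,0,0],
    [-0.8,-0.8,0,0],
    [-0.9,-0.99,0,0],
    [-0.9,-0.99,0,0],
  ],
)

```text
clock: 33.55
position: [0.521, 0.06, 0.1295]
orientation: [0.084, 0.996, -0.001, -0.0]
ft_force: [0.3, 0.8, -0.9]
gripper_width: 0.219
grasp_force: 39.7
```

Emit:
jog_arm(
  rows=[
    [-0.4,-0.4,0,0],
    [-0.8,-0.8,0,0],
    [-0.9,-0.99,0,0],
    [-0.9,-0.99,0,0],
  ],
)

```text
clock: 33.95
position: [0.5933, -0.0523, 0.1292]
orientation: [0.084, 0.996, -0.001, -0.0]
ft_force: [-1.0, 0.6, -1.1]
gripper_width: 0.222
grasp_force: 39.7
```

Emit:
jog_arm(
  rows=[
    [-0.4,-0.4,0,-0.02],
    [-0.8,-0.8,0,-0.04],
    [-0.88,-0.98,0,-0.06],
    [-0.88,-0.98,0,-0.069],
    [-0.88,-0.98,0,-0.069],
    [-0.88,-0.98,0,-0.069],
  ],
)

```text
clock: 34.55
position: [0.6633, -0.1576, 0.1294]
orientation: [-0.134, 0.991, 0.001, -0.001]
ft_force: [-0.5, 0.5, -0.9]
gripper_width: 0.22
grasp_force: 39.7
```

```bash
python3 - <<'E'
from h import *
p,d,K,T=grab('wrist'); save('w10',p); C=cloud(d,K,T); C[d==0]=np.nan; wblobs(C,p,amin=400)
go(.6634,-.1606,.0107,105.5)
E
```

```text
[589.  31.] 3844 ztop 0.0227 top rect [501.7 -15.3] [46. 43.] 71.1 [216. 208. 198.]
[377. 190.] 10323 ztop 0.0287 top rect [ 657.1 -137. ] [100. 151.] 15.8 [114. 110.  90.]
[ 67. 249.] 5300 ztop 0.0584 top rect [ 716.6 -337.4] [ 8. 20.] 20.4 [114. 113. 114.]
[595. 302.] 4780 ztop 0.0261 top rect [687.7  81.3] [47. 69.] 15.1 [68. 68. 71.]
[ 30. 372.] 2013 ztop 0.0496 top rect [ 859.9 -338.7] [ 3. 27.] 18.9 [135. 135. 135.]
pos [ 0.6634 -0.1577  0.1296] closing axis 105.4 go [ 0.007 -0.03   1.189] turn -0.0002
```

View pics/w10.png

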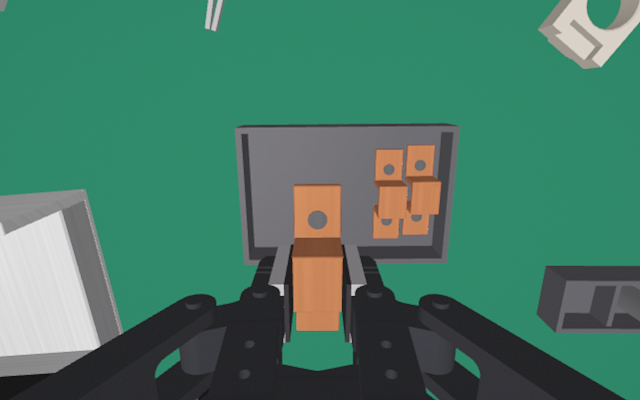

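The link is gripped squarely at (317,255). The tray's free floor is at (300,185) and its existing links at (405,190). Tray centre is (0.657, -0.137), yaw 15.8°, so the target agrees. Lower it.

Emit:
jog_arm(
  rows=[
    [0,-0.03,0.2,0],
    [0,-0.03,0.5,0],
    [0,-0.03,0.8,0],
    [0,-0.03,0.9,0],
    [0,-0.03,0.9,0],
    [0,-0.03,0.9,0],
  ],
)

```text
clock: 35.2
position: [0.6649, -0.1626, 0.0416]
orientation: [-0.134, 0.991, -0.0, 0.001]
ft_force: [0.2, -0.1, -1.5]
gripper_width: 0.227
grasp_force: 39.6
```

Emit:
jog_arm(
  rows=[
    [0,0,0.1,0],
    [0,0,0.2,0],
    [0,0,0.25,0],
    [0,0,0.27,0],
    [0,0,0.28,0],
    [0,0,0.285,0],
    [0,0,0.285,0],
    [0,0,0.285,0],
  ],
)

```text
clock: 36.0
position: [0.6644, -0.163, 0.0121]
orientation: [-0.134, 0.991, -0.0, 0.0]
ft_force: [0.1, -0.1, -0.8]
gripper_width: 0.22
grasp_force: 39.7
```

Emit:
jog_arm(
  rows=[
    [0,0,0,0],
    [0,0,0,0],
    [0,0,0,0],
    [0,0,0,0],
    [0,0,0,0],
  ],
  claw=0.45,
)

```text
clock: 36.5
position: [0.6643, -0.1629, 0.0118]
orientation: [-0.134, 0.991, -0.0, 0.0]
ft_force: [0.6, -0.4, 0.0]
gripper_width: 0.449
grasp_force: 0.0
```

Emit:
jog_arm(
  rows=[
    [0,0,-0.2,0],
    [0,0,-0.5,0],
    [0,0,-0.9,0],
    [0,0,-1,0],
    [0,0,-1,0],
  ],
)

```text
clock: 37.0
position: [0.6654, -0.1632, 0.1151]
orientation: [-0.134, 0.991, -0.001, 0.002]
ft_force: [-0.4, 0.9, 0.5]
gripper_width: 0.453
grasp_force: 0.0
```

```bash
python3 - <<'E'
from h import *
p,d,K,T=grab('wrist'); save('w11',p); C=cloud(d,K,T); C[d==0]=np.nan
colour_rect(C,p,3,20,80,.005,.04,(.6634,-.1606),.045)
colour_rect(C,p,3,20,80,.02,.04,(.6634,-.1606),.03)
colour_rect(C,p,3,20,80,.004,.012,(.6634,-.1606),.045)
go(.4725,-.005,.131,70.7)
E
```

```text
2506 [ 665.1 -162.2] [70.2 20.9] 16.0 z [0.0072 0.0093 0.0289]
1100 [ 664.9 -161.7] [24.5 19.6] 15.7 z [0.0255 0.0281 0.0292]
1367 [ 665.3 -162.3] [70.7 21.1] 16.0 z [0.0066 0.0081 0.0093]
pos [ 0.6647 -0.1629  0.1131] closing axis 105.4 go [ 1.432  2.033 -0.182] turn 0.0965
```

The link lies flat in the tray (70 × 21 mm, feet at 8 mm, arch top at 28 mm). Now the bracket.

Emit:
jog_arm(
  rows=[
    [0.3,0.4,-0.1,0],
    [0.6,0.8,-0.2,0],
    [0.71,1,-0.4,0],
    [0.71,1,-0.4,0],
    [0.71,1,-0.4,0],
  ],
  claw=0.85,
)

```text
clock: 37.55
position: [0.5693, -0.085, 0.1516]
orientation: [-0.135, 0.991, 0.0, 0.0]
ft_force: [-0.1, 0.9, 0.4]
gripper_width: 0.849
grasp_force: 0.0
```

Emit:
jog_arm(
  rows=[
    [0.3,0.4,0,0.02],
    [0.6,0.8,0,0.044],
    [0.71,1,0,0.068],
    [0.71,1,0,0.092],
    [0.71,1,0,0.097],
    [0.71,1,0,0.097],
    [0.71,1,0,0.097],
  ],
)

```text
clock: 38.25
position: [0.4744, -0.0085, 0.1513]
orientation: [0.169, 0.986, -0.001, -0.0]
ft_force: [0.7, 0.2, -0.6]
gripper_width: 0.848
grasp_force: 0.0
```

```bash
python3 - <<'E'
from h import *
p,d,K,T=grab('wrist'); np.savez('w12.npz',p=p,d=d,K=K,T=T); save('w12',p); C=cloud(d,K,T); C[d==0]=np.nan; wblobs(C,p,amin=400)
s=ctrl.read_state()
m=(C[...,2]>.004)&(C[...,2]<.04)&(np.hypot(C[...,0]-.4725,C[...,1]+.005)<.07); q=C[m]
r=cv2.minAreaRect((q[q[:,2]>.019][:,:2]*1000).astype(np.float32)); print(r)
c=np.array(r[0])/1000; a=np.radians(r[2]-90 if r[1][1]>r[1][0] else r[2])
L=(q[:,:2]-c)@np.array([[np.cos(a),-np.sin(a)],[np.sin(a),np.cos(a)]])*1000
print('x axis angle',np.degrees(a),np.percentile(q[:,2],[50,95]))
for sgn in(1,-1):
    e=(sgn*L[:,0]>47)&(sgn*L[:,0]<51); z=q[e,2]; yy=L[e,1]
    for b in range(-22,22,2):
        k=(yy>=b)&(yy<b+2); print(b,int(np.median(z[k])*1e4)/10 if k.any() else '-',end='; ')
    print()
go(.4725,-.005,.131,70.7)
E
```

```text
[125.  38.] 3358 ztop 0.0132 top rect [ 324.8 -102.8] [59. 53.] 70.7 [176. 120.  44.]
[12. 84.] 1003 ztop 0.0286 top rect [ 327.2 -191.2] [ 7. 25.] 57.5 [ 95.  47. 117.]
[320. 181.] 5036 ztop 0.0230 top rect [472.1  -5. ] [ 44. 104.] 70.6 [246. 239. 229.]
[572. 314.] 882 ztop 0.0262 top rect [661.1 171.4] [52. 17.] 34.3 [77. 78. 81.]
[274. 353.] 1894 ztop 0.0283 top rect [601.6 -99.1] [76. 35.] 74.9 [72. 70. 74.]
((472.061767578125, -4.964073181152344), (44.11474609375, 103.85021209716797), 70.56298065185547)
x axis angle -19.43701934814453 [0.02191994 0.02320016]
-22 22.3; -20 22.0; -18 22.2; -16 22.3; -14 15.8; -12 15.2; -10 15.4; -8 14.9; -6 15.4; -4 15.2; -2 15.3; 0 15.3; 2 15.3; 4 15.2; 6 15.2; 8 15.2; 10 15.1; 12 15.8; 14 22.4; 16 22.0; 18 22.0; 20 22.3; 
-22 22.5; -20 22.4; -18 22.1; -16 22.5; -14 22.3; -12 22.1; -10 21.6; -8 15.5; -6 15.0; -4 15.0; -2 15.4; 0 15.1; 2 15.1; 4 15.4; 6 15.9; 8 22.3; 10 21.8; 12 21.7; 14 22.5; 16 22.4; 18 22.1; 20 22.0; 
pos [ 0.4744 -0.0085  0.1514] closing axis 70.5 go [0.029 0.027 0.204] turn -0.0004
```

View pics/w12.png

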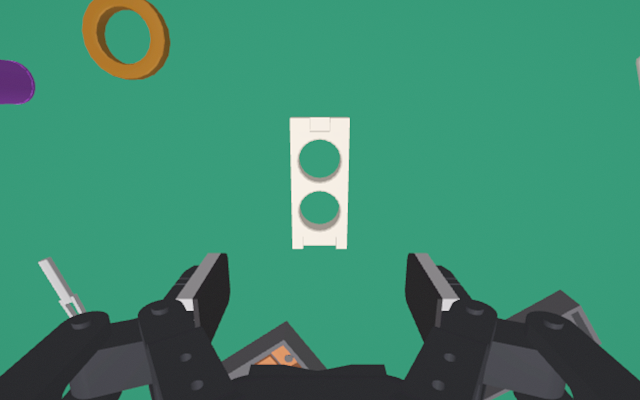

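The bracket at (320,183) has its narrow notch at the top end (320,125) and its wide notch at the near end (320,243). Its +x points at -19.4° world, centre (0.472, -0.005), top 22 mm. Grasp it across the middle.

Emit:
jog_arm(
  rows=[
    [0.035,0.025,0.3,0],
    [0.035,0.025,0.6,0],
    [0.035,0.025,0.9,0],
    [0.035,0.025,1,0],
    [0.035,0.025,1,0],
  ],
  claw=0.78,
)

```text
clock: 38.8
position: [0.4713, -0.0051, 0.0511]
orientation: [0.17, 0.986, -0.001, -0.001]
ft_force: [0.3, -1.4, 1.0]
gripper_width: 0.775
grasp_force: 0.0
```

Emit:
jog_arm(
  rows=[
    [0,0,0.15,0],
    [0,0,0.3,0],
    [0,0,0.42,0],
    [0,0,0.46,0],
    [0,0,0.47,0],
    [0,0,0.47,0],
    [0,0,0.47,0],
  ],
)

```text
clock: 39.5
position: [0.472, -0.0043, 0.0052]
orientation: [0.169, 0.986, 0.0, 0.0]
ft_force: [-0.2, 0.0, 0.5]
gripper_width: 0.783
grasp_force: 0.0
```

Emit:
jog_arm(
  rows=[
    [0,0,0,0],
    [0,0,0,0],
    [0,0,0,0],
    [0,0,0,0],
    [0,0,0,0],
    [0,0,0,0],
    [0,0,0,0],
  ],
  claw=0,
)

```text
clock: 40.2
position: [0.472, -0.0042, 0.0053]
orientation: [0.169, 0.986, 0.0, 0.0]
ft_force: [-2.3, 0.5, 9.3]
gripper_width: 0.506
grasp_force: 39.2
```

Emit:
jog_arm(
  rows=[
    [0,0,-0.1,0],
    [0,0,-0.3,0],
    [0,0,-0.6,0],
    [0,0,-0.9,0],
    [0,0,-1,0],
    [0,0,-1,0],
  ],
)

```text
clock: 40.8
position: [0.4725, -0.004, 0.1062]
orientation: [0.169, 0.986, 0.001, 0.001]
ft_force: [0.0, 0.2, -0.7]
gripper_width: 0.504
grasp_force: 41.7
```

```bash
python3 - <<'E'
from h import *
cs=[]
for n in ['scene','side']:
    f=np.load(n+'0.npz'); C=cloud(f['d'],f['K'],f['T']);p=f['p']; C[f['d']==0]=np.nan
    m=(C[...,2]>.0365)&(C[...,2]<.046)&(np.hypot(C[...,0]-.5275,C[...,1]+.409)<.07); q=C[m]
    r=cv2.minAreaRect((q[:,:2]*1000).astype(np.float32)); print(n,len(q),r,np.median(q[:,2]))
go(.5275,-.409,.131,75)
E
```

```text
scene 266 ((528.3409423828125, -407.79425048828125), (50.46706008911133, 103.41312408447266), 74.50408935546875) 0.03919056580277103
side 816 ((527.6024780273438, -410.45294189453125), (45.94055938720703, 104.83757781982422), 74.63689422607422) 0.04045834245374891
pos [ 0.4725 -0.004   0.1062] closing axis 70.5 go [-1.87  -3.635 -0.251] turn -0.0124
```

Emit:
jog_arm(
  rows=[
    [-0.3,-0.4,-0.2,0],
    [-0.6,-0.8,-0.4,0],
    [-0.67,-0.91,-0.45,0],
    [-0.67,-0.91,-0.45,0],
    [-0.67,-0.91,-0.45,0],
  ],
)

```text
clock: 41.3
position: [0.504, -0.1125, 0.1488]
orientation: [0.17, 0.985, -0.0, -0.001]
ft_force: [0.0, 1.2, -1.2]
gripper_width: 0.499
grasp_force: 41.7
```

Emit:
jog_arm(
  rows=[
    [-0.3,-0.4,0,0],
    [-0.6,-0.8,0,0],
    [-0.67,-0.91,0,0],
    [-0.67,-0.91,0,0],
  ],
)

```text
clock: 41.7
position: [0.5368, -0.2219, 0.1486]
orientation: [0.17, 0.985, -0.0, -0.001]
ft_force: [0.7, 2.4, -0.9]
gripper_width: 0.503
grasp_force: 41.6
```

Emit:
jog_arm(
  rows=[
    [-0.3,-0.4,0,0],
    [-0.6,-0.8,0,0],
    [-0.67,-0.91,0,0],
    [-0.67,-0.91,0,0],
  ],
)

```text
clock: 42.1
position: [0.5697, -0.3291, 0.1487]
orientation: [0.17, 0.985, -0.0, -0.001]
ft_force: [-1.3, 1.0, -0.4]
gripper_width: 0.501
grasp_force: 41.6
```

Emit:
jog_arm(
  rows=[
    [-0.3,-0.4,0,-0.01],
    [-0.6,-0.8,0,-0.0125],
    [-0.67,-0.91,0,-0.0125],
    [-0.67,-0.91,0,-0.0125],
    [-0.67,-0.91,0,-0.0125],
    [-0.67,-0.91,0,-0.0125],
  ],
)

```text
clock: 42.7
position: [0.6036, -0.4343, 0.1497]
orientation: [0.129, 0.992, 0.001, -0.0]
ft_force: [0.2, -0.6, -0.6]
gripper_width: 0.507
grasp_force: 41.6
```

```bash
cat > st.py <<'E'
from h import *
p,d,K,T=grab('wrist'); save('w13',p); np.savez('w13.npz',p=p,d=d,K=K,T=T); C=cloud(d,K,T); C[d==0]=np.nan
s=ctrl.read_state(); print(np.round(s['position'],4))
m=(C[...,2]>.028)&(C[...,2]<.05)&(np.hypot(C[...,0]-.528,C[...,1]+.4095)<.07); q=C[m]
r=cv2.minAreaRect((q[q[:,2]>.037][:,:2]*1000).astype(np.float32)); print(r)
c=np.array(r[0])/1000; a=np.radians(r[2]-90 if r[1][1]>r[1][0] else r[2])
L=(q[:,:2]-c)@np.array([[np.cos(a),-np.sin(a)],[np.sin(a),np.cos(a)]])*1000
print('x axis angle',np.degrees(a),np.percentile(q[:,2],[50,95]))
for sgn in(1,-1):
    e=(sgn*L[:,0]>46)&(sgn*L[:,0]<51); z=q[e,2]; yy=L[e,1]
    for b in range(-22,22,2):
        k=(yy>=b)&(yy<b+2); print(b,int(np.median(z[k])*1e4)/10 if k.any() else '-',end='; ')
    print()
go(c[0],c[1],.131,np.degrees(a)+90)
E
python3 st.py
```

```text
[ 0.6036 -0.4347  0.1499]
((524.2793579101562, -408.01043701171875), (44.14739227294922, 91.9649658203125), 74.36124420166016)
x axis angle -15.638755798339842 [0.04004417 0.04128761]
-22 -; -20 -; -18 -; -16 -; -14 34.0; -12 32.8; -10 34.0; -8 -; -6 -; -4 -; -2 -; 0 -; 2 -; 4 -; 6 -; 8 -; 10 -; 12 -; 14 -; 16 -; 18 -; 20 -; 
-22 -; -20 -; -18 -; -16 -; -14 -; -12 -; -10 -; -8 32.8; -6 33.6; -4 32.9; -2 33.0; 0 32.9; 2 33.4; 4 33.1; 6 33.1; 8 -; 10 -; 12 -; 14 -; 16 -; 18 -; 20 -; 
pos [ 0.6036 -0.4347  0.1499] closing axis 75.1 go [0.835 0.053 0.189] turn 0.0021
```

View pics/w13.png

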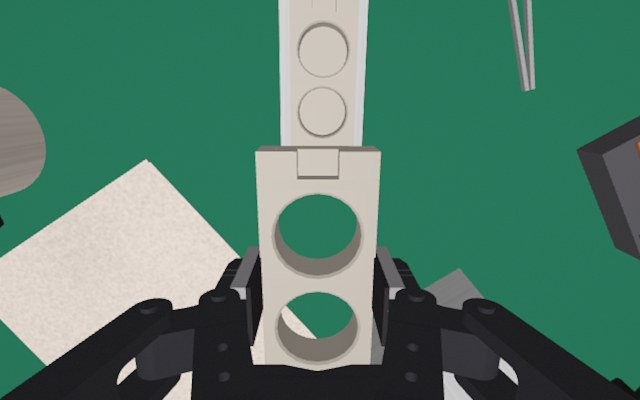

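The held bracket at (318,260) and the stack beyond it at (322,75) both show their narrow notch at the top, so they are the same way round. I'll raise to see the whole stack and measure it.

Emit:
jog_arm(
  rows=[
    [-0.07,0,-0.4,0],
    [-0.07,0,-0.8,0],
    [-0.07,0,-1,0],
    [-0.07,0,-1,0],
    [-0.07,0,-1,0],
    [-0.07,0,-1,0],
    [-0.07,0,-1,0],
  ],
)

```text
clock: 43.45
position: [0.6095, -0.4381, 0.2487]
orientation: [0.13, 0.991, 0.0, -0.001]
ft_force: [-0.3, -0.5, -1.7]
gripper_width: 0.503
grasp_force: 41.6
```

```bash
sed -i "s/w13/w14/g" st.py; cat >> st.py <<'E'
# held bracket: top face relative to tool
Pc=np.linalg.inv(T)
Rt=R.from_quat(s['orientation']).as_matrix(); Q=(C-s['position'])@Rt
hs=cv2.cvtColor(p,cv2.COLOR_RGB2HSV)
mb=(np.abs(Q[...,0])<.07)&(np.abs(Q[...,1])<.03)&(Q[...,2]>-.03)&(Q[...,2]<0)&(p.min(-1)>120)
b=Q[mb]; zz=np.median(b[:,2]); t=b[np.abs(b[:,2]-zz)<.004]; rr=cv2.minAreaRect((t[:,:2]*1000).astype(np.float32)); print('held top z_tool',zz,len(t),rr, 'x range',np.percentile(t[:,0],[.5,99.5]),'y',np.percentile(t[:,1],[.5,99.5]))
for n in ['scene','side']:
    p,d,K,T=grab(n); C=cloud(d,K,T); C[d==0]=np.nan
    m=(C[...,2]>.0365)&(C[...,2]<.046)&(np.hypot(C[...,0]-.5275,C[...,1]+.409)<.07); q=C[m]
    if len(q)>50: print(n,len(q),cv2.minAreaRect((q[:,:2]*1000).astype(np.float32)))
E
python3 st.py
```

```text
[ 0.6095 -0.4383  0.2488]
((527.9400024414062, -408.9936218261719), (43.99162292480469, 104.01107025146484), 74.29088592529297)
x axis angle -15.709114074707031 [0.04002758 0.04139764]
-22 40.3; -20 40.4; -18 40.2; -16 40.2; -14 33.4; -12 33.3; -10 33.6; -8 32.6; -6 33.4; -4 33.4; -2 32.9; 0 33.0; 2 33.3; 4 33.6; 6 33.2; 8 32.6; 10 33.0; 12 33.1; 14 39.7; 16 39.7; 18 40.2; 20 40.6; 
-22 39.9; -20 40.1; -18 40.5; -16 39.7; -14 40.7; -12 39.9; -10 39.8; -8 33.5; -6 33.4; -4 33.4; -2 33.4; 0 33.8; 2 33.3; 4 33.1; 6 38.0; 8 40.4; 10 40.5; 12 40.3; 14 40.5; 16 40.3; 18 40.1; 20 40.0; 
pos [ 0.6095 -0.4383  0.2488] closing axis 75.0 go [0.862 0.072 1.18 ] turn 0.002
held top z_tool -0.016335797759077175 13779 ((5.321392059326172, 1.47735595703125), (92.55154418945312, 44.44205093383789), 0.08199481666088104) x range [-0.03889852  0.0513817 ] y [-0.02038863  0.02325167]
scene 270 ((528.00048828125, -408.7273254394531), (49.26491165161133, 103.678955078125), 74.97779083251953)
side 812 ((527.7464599609375, -410.2171325683594), (46.3322868347168, 105.40762329101562), 74.35066986083984)
```

The whole stack is measured: centre (0.5279, -0.4090), x axis -15.7°, top 40.0 mm, wide notch at +x. The held bracket sits within 0.5 mm of the TCP axis lengthwise, and its top is 16.5 mm above the TCP. Move over it.

Emit:
jog_arm(
  rows=[
    [0.4,0.03,0,0.002],
    [0.8,0.06,0.2,0.002],
    [0.867,0.069,0.6,0.002],
    [0.867,0.069,1,0.002],
    [0.867,0.069,1,0.002],
    [0.867,0.069,1,0.002],
  ],
)

```text
clock: 44.2
position: [0.5278, -0.41, 0.1506]
orientation: [0.137, 0.991, -0.0, -0.0]
ft_force: [-0.1, -0.4, -0.1]
gripper_width: 0.503
grasp_force: 41.5
```

Emit:
jog_arm(
  rows=[
    [0,0,0.3,0],
    [0,0,0.6,0],
    [0,0,0.75,0],
    [0,0,0.8,0],
    [0,0,0.8,0],
    [0,0,0.8,0],
  ],
)

```text
clock: 44.8
position: [0.5283, -0.4103, 0.0715]
orientation: [0.137, 0.991, -0.001, 0.001]
ft_force: [0.3, 0.1, -0.1]
gripper_width: 0.5
grasp_force: 41.6
```

```bash
cat > ck.py <<'E'
from h import *
go(.5276,-.4092,.0393,74.3)
for n in ['scene','side']:
    p,d,K,T=grab(n); C=cloud(d,K,T); C[d==0]=np.nan
    for lo,hi in [(.034,.045),(.055,.10)]:
        m=(C[...,2]>lo)&(C[...,2]<hi)&(np.hypot(C[...,0]-.528,C[...,1]+.409)<.075)&(p.min(-1)>140); q=C[m]
        if len(q)>50: print(n,lo,len(q),cv2.minAreaRect((q[:,:2]*1000).astype(np.float32)),np.percentile(q[:,2],[50,95]))
    if n=='side': save('side_ck',cv2.resize(p[270:390,340:500],None,fx=4,fy=4))
E
python3 ck.py
```

```text
pos [ 0.5283 -0.4103  0.0715] closing axis 74.3 go [0.011 0.009 0.322] turn -0.0001
scene 0.034 167 ((529.0756225585938, -405.4471130371094), (45.763832092285156, 105.6178970336914), 70.76688385009766) [0.03927996 0.04194523]
scene 0.055 260 ((530.51416015625, -406.798095703125), (53.288978576660156, 104.44912719726562), 72.1752700805664) [0.08668518 0.08981517]
side 0.034 574 ((527.3250732421875, -410.54296875), (46.097434997558594, 103.9764633178711), 74.30240631103516) [0.04034606 0.04243468]
side 0.055 552 ((525.015625, -415.611328125), (53.62984085083008, 105.11732482910156), 65.681640625) [0.08796092 0.09006352]
```

View pics/side_ck.png

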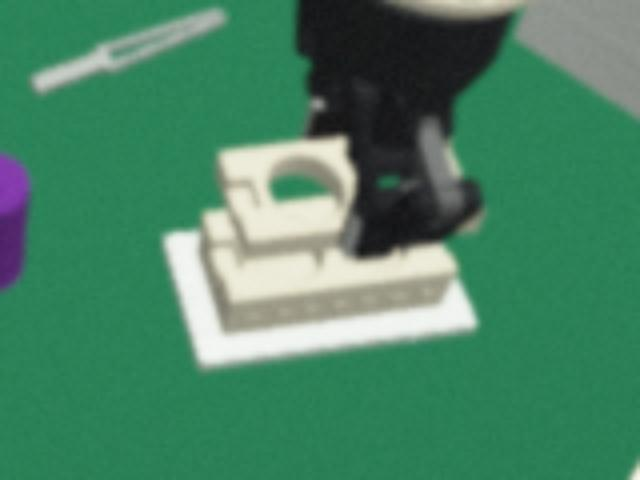

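The bracket at (290,200) in the crop hangs level above the stack at (330,270), same way round and aligned. Lower it slowly.

Emit:
jog_arm(
  rows=[
    [0.01,0.01,0.05,0],
    [0.01,0.01,0.1,0],
    [0.01,0.01,0.15,0],
    [0.01,0.01,0.2,0],
    [0.01,0.01,0.22,0],
    [0.01,0.01,0.24,0],
    [0.01,0.01,0.26,0],
    [0.01,0.01,0.27,0],
    [0.01,0.01,0.28,0],
    [0.01,0.01,0.29,0],
    [0.01,0.01,0.3,0],
    [0.01,0.01,0.3,0],
  ],
)

```text
clock: 46.1
position: [0.5269, -0.4084, 0.0398]
orientation: [0.137, 0.991, -0.0, -0.0]
ft_force: [1.0, 0.0, -0.4]
gripper_width: 0.504
grasp_force: 41.6
```

Emit:
jog_arm(
  rows=[
    [0,0,0.005,0],
    [0,0,0.01,0],
    [0,0,0.015,0],
    [0,0,0.02,0],
    [0,0,0.02,0],
    [0,0,0.02,0],
  ],
)

```text
clock: 46.7
position: [0.5271, -0.4085, 0.0395]
orientation: [0.137, 0.991, 0.0, 0.0]
ft_force: [-8.1, 7.8, 24.7]
gripper_width: 0.507
grasp_force: 44.4
```

```bash
python3 ck.py; python3 -c "
from h import *
s=ctrl.read_state();print(s['ft_force'],s['torque'],s['position'])"
```

```text
pos [ 0.5271 -0.4085  0.0395] closing axis 74.3 go [-0.007 -0.005  0.002] turn -0.0001
scene 0.055 119 ((528.921142578125, -404.4620056152344), (49.90199279785156, 102.03144073486328), 73.57369995117188) [0.05626845 0.0582706 ]
side 0.034 133 ((526.4986572265625, -411.83197021484375), (41.67707443237305, 102.8851318359375), 74.31995391845703) [0.03981097 0.04371871]
side 0.055 348 ((504.40167236328125, -401.12347412109375), (46.791259765625, 54.98844528198242), 73.57279968261719) [0.05682216 0.058609  ]
[-7.71525484  8.32294088 24.41236102] [2.16743306 1.65153875 0.05236865] [ 0.52707432 -0.40846967  0.039429  ]
```

Contact came exactly at the seated height (TCP 39.5 mm, top 56 mm). Ease the load, open and retreat.

Emit:
jog_arm(
  rows=[
    [0,0,-0.01,0],
    [0,0,-0.02,0],
    [0,0,-0.02,0],
    [0,0,-0.02,0],
  ],
)

```text
clock: 47.2
position: [0.5269, -0.4084, 0.0397]
orientation: [0.137, 0.991, -0.0, -0.0]
ft_force: [0.2, 0.0, -0.2]
gripper_width: 0.504
grasp_force: 41.6
```

Emit:
jog_arm(
  rows=[
    [0,0,0,0],
    [0,0,0,0],
    [0,0,0,0],
    [0,0,0,0],
    [0,0,0,0],
    [0,0,0,0],
  ],
  claw=0.78,
)

```text
clock: 47.8
position: [0.527, -0.4084, 0.0399]
orientation: [0.137, 0.991, -0.0, 0.0]
ft_force: [0.2, -0.4, -0.2]
gripper_width: 0.781
grasp_force: 0.0
```

Emit:
jog_arm(
  rows=[
    [0,0,-0.1,0],
    [0,0,-0.3,0],
    [0,0,-0.6,0],
    [0,0,-0.9,0],
    [0,0,-1,0],
    [0,0,-1,0],
  ],
)

```text
clock: 48.4
position: [0.5276, -0.4089, 0.1419]
orientation: [0.137, 0.991, -0.001, 0.001]
ft_force: [-0.5, -0.5, -0.2]
gripper_width: 0.777
grasp_force: 0.0
```

Emit:
jog_arm(
  rows=[
    [-0.4,0,0,0],
    [-0.7,0,-0.3,0],
    [-0.7,0,-0.6,0],
    [-0.7,0,-0.6,0],
    [-0.7,0,-0.6,0],
  ],
)

```text
clock: 48.9
position: [0.5941, -0.4273, 0.199]
orientation: [0.137, 0.991, 0.0, -0.0]
ft_force: [-0.1, 0.2, -0.2]
gripper_width: 0.782
grasp_force: 0.0
```

```bash
python3 - <<'E'
from h import *
p,d,K,T=grab('wrist'); save('w15',p); C=cloud(d,K,T); C[d==0]=np.nan
m=(C[...,2]>.04)&(C[...,2]<.07)&(np.hypot(C[...,0]-.528,C[...,1]+.409)<.07); q=C[m]
t=q[q[:,2]>.053]; r=cv2.minAreaRect((t[:,:2]*1000).astype(np.float32)); print(r,np.percentile(t[:,2],[5,50,95]))
A=np.c_[t[:,:2]-t[:,:2].mean(0),np.ones(len(t))]; k,*_=np.linalg.lstsq(A,t[:,2],rcond=None); print('tilt deg',np.degrees(k[:2]))
p,d,K,T=grab('scene'); save('s15',p); C=cloud(d,K,T); C[d==0]=np.nan; wblobs(C,p,.012,.12,60)
E
```

```text
((527.8853149414062, -407.337158203125), (44.03395080566406, 104.37271118164062), 74.03104400634766) [0.05490704 0.05618213 0.05739334]
tilt deg [-0.06550513 -0.0842439 ]
[192.   2.] 82 ztop 0.0385 top rect [ 165.2 -876.5] [30.  7.] 11.9 [25. 47. 87.]
[98. 58.] 1912 ztop 0.1091 top rect [ 569.6 -890.8] [ 52. 402.] 7.7 [20. 19. 20.]
[170.  44.] 1636 ztop 0.1085 top rect [ 354.2 -698.1] [160.  12.] 0.2 [20. 20. 21.]
[617.  76.] 1594 ztop 0.0716 top rect [-514.5  421.8] [46. 14.] 70.2 [28. 26. 28.]
[418. 106.] 2693 ztop 0.1035 top rect [49.6 18.3] [ 68. 164.] 19.2 [58. 97. 99.]
[271.  91.] 204 ztop 0.0671 top rect [ 292.4 -333.8] [32. 30.] 84.4 [ 29. 128. 126.]
[292. 110.] 425 ztop 0.0673 top rect [ 304.5 -234.4] [107.  31.] 64.9 [ 91.  39. 123.]
[245. 110.] 218 ztop 0.0669 top rect [ 395.4 -335.9] [31. 29.] 45.0 [ 88.5  38.  119.5]
[192. 124.] 862 ztop 0.0562 top rect [ 528.1 -406.8] [ 51. 104.] 74.9 [155. 149. 137.]
[614. 139.] 2271 ztop 0.0239 top rect [-246.   519.6] [217. 132.] 70.6 [44. 42. 45.]
[120. 192.] 1641 ztop 0.0773 top rect [ 800.7 -357.9] [152. 116.] 20.2 [175. 177. 179.]
[226. 212.] 895 ztop 0.0286 top rect [ 657.3 -136.3] [102. 152.] 16.0 [76. 72. 73.]
[213. 207.] 94 ztop 0.0286 top rect [ 665.7 -160.8] [26. 21.] 12.8 [235. 143.  91.]
[169. 283.] 2437 ztop 0.0598 top rect [862.8 -47.5] [96. 61.] 28.9 [31. 30. 32.]
[288. 279.] 686 ztop 0.0684 top rect [681.4 112. ] [20. 18.] 44.8 [90.5 90.  95. ]
[426. 315.] 1636 ztop 0.0709 top rect [543.5 389.8] [ 34. 141.] 6.9 [ 97.   98.5 104. ]
[259. 357.] 3706 ztop 0.0401 top rect [843.3 181.5] [166.  78.] 88.8 [158. 158. 163.]
[346. 339.] 444 ztop 0.0201 top rect [694.1 292.4] [70. 69.] 67.3 [42. 38. 38.]
```

View pics/s15.png

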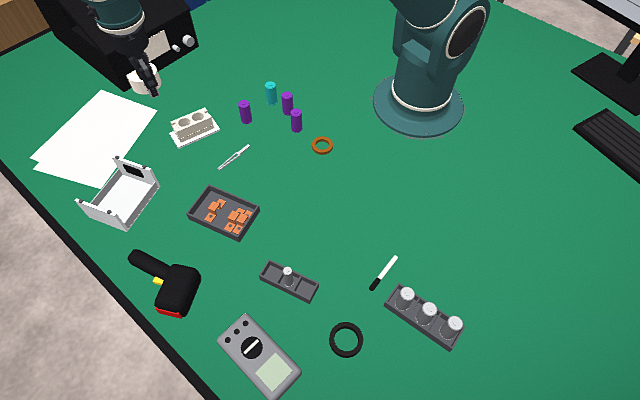

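The final view shows three fat cells upright in the big tray (406–453, 295–325), the thin cell in the small tray at (288,272), and the link in its tray at (215,208). The bracket lies flat on the stack at (193,125): top 56.2 mm, tilt under 0.1°. The look-alikes are where they were. Hand it in.

```bash
python3 -c "
from cell import ctrl
print(ctrl.finish_job())"
```

```text
the job is handed in; nothing more can be done
None
```

I handed the job in at about 49 s of the 141 s allowed. The two fat cells, thin cell, link and bracket were placed in the order asked and checked in the final camera views, the look-alikes were left where they stood, and the hand-in gave no verdict.

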